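# Lock the tube mixer's platter with its retaining clip

### The job

Lock the tube mixer's platter: take the spring clip with the orange grip post from the black mat, hold the spring-lifted platter down with it, and slide it sideways under the spindle's head, mouth first, until it snaps fully home around the spindle's groove. Feel your way and never press or push the clip against the mixer with more than about 25 N. Let go of it and leave everything else where it is.

Things in the scene. Friction and masses are not known exactly. Their poses are not given: they have to be found in the camera images.
- clip: Flat open spring clip of steel, 5 mm thick, about 70 g, with an upright orange grip post. Origin: centre of its round opening (bore), on the underside; x points out of the mouth, the way it is pushed on; z up. In plan it runs from x = -55 to +15 mm and is about 30 mm wide. The yoke's stop face is 7.4 mm behind the origin: when it meets the spindle's neck the push rises steeply and it is home.
- clip_left (a joint): Spring arm on the clip's +y side, hinged at the yoke; 0 closed, grows as it is spread, in rad (the other arm is its mirror image). The arms' round noses stand 9.4 mm apart, 6.6 mm ahead of the bore centre, with flared lead-in tips. They spread over the 14 mm neck at 10 to 16 N of push (friction on the platter included), then close behind it and the push drops.
- clip_bore (a point): Centre of the clip's opening, halfway through its thickness (2.5 mm above the underside).
- clip_grip (a point): On the axis of the 14 x 14 mm square post, 44 mm behind the bore centre and 26 mm above the clip's underside (the post reaches from 5 to 42 mm above it): the height to pinch it, from above, either way round, with 40 N or more.
- drive: The tube mixer: white drive unit 185 x 185 mm on rubber feet, 40 mm high, fixed to the bench, with a round blue platter (176 mm across, flat on top) and a steel spindle in the middle. Origin: under its centre, on the bench; z up, the front with the dark panel faces its -x.
- groove (a point): On the spindle's axis, where clip_bore must sit: 2.5 mm below the flat underside of the spindle's head. The head is 24 mm across and 8 mm high (top 10.5 mm above this point); below it the round neck, 14 mm across, goes down into the platter. The clip may come from any side. The platter's top, untouched, is 0.5 mm below this point.
- platter (a joint): How far the platter is pushed down, in m: 0 untouched (top 62 mm above the bench, 3 mm below the spindle's head), 0.005 at its stop. A spring lifts it: 3.5 N to start it moving plus 1.2 N a mm, so 9.5 N at the stop. The 5 mm clip fits under the head only while the platter is more than 2 mm down. It does not turn.
- mat: Black rubber parts mat, 220 x 170 x 4 mm, fixed; origin under its centre. The clip lies on it.
- spacer: Loose brass ring, 26 mm across, 8 mm high, on the mat's far edge: leave it. Origin under its centre.
- nut: Loose bright steel thumb nut, 24 mm across, 16 mm high, on the mat's far edge: leave it. Origin under its centre.
- stain: Loose amber jar, 56 mm across, 90 mm high: leave it. Origin under its centre.
- reagent: Loose clear bottle with a blue cap, 60 mm across, 110 mm high: leave it. Origin under its centre.
- dish: Loose shallow clear dish, 90 mm across, 15 mm high: leave it. Origin under its centre.
- driver: Loose red-handled screwdriver, 180 mm long, lying on the bench: leave it.

How it is judged:
On the way, in this order (a step that is already met when the one before it is completed fails the run):
1. the clip is lifted clear of the mat (height (world z) of clip above 0.03 m and contact force between clip and mat below 0.01 N), for 0.1 s.
2. the clip has snapped home around the groove (horizontal distance between clip_bore and groove below 0.002 m and z of clip_bore in the frame of groove between -0.006 and 0.0015 m), for 0.1 s.
At the end, for the whole second after the job is handed in: The clip is released and at rest around the spindle's groove, its bore centre within 2 mm of the spindle's axis and within 1.5 mm of the groove point in height, lying flat (within 0.06 rad), held against the spindle's head by the platter, which stays more than 1 mm down (horizontal distance between clip_bore and groove below 0.002 m and z of clip_bore in the frame of groove between -0.0015 and 0.0015 m and angle between the z axis of clip and the z axis of groove, either way round below 0.06 rad and value of joint platter above 0.001 m and linear speed of clip below 0.01 m/s and contact force between clip and drive above 0.5 N); the robot touches nothing.
It fails at once if the clip is forced against the mixer: all their contact forces added up pass 40 N (the platter's and the arms' spring forces count in it; pushing or pressing with 25 N stays below) (contact force between clip and drive above 40 N).
It fails at once if the gripper pushes the mixer itself with more than 25 N (contact force between the arm and drive above 25 N).
It fails at once if a thing to be left alone is moved more than 20 mm (distance of any of spacer, nut, stain, reagent, dish, driver from where it was at the start of the episode above 0.02 m).
It also fails if it takes over 70 s, if anything falls off the work surface, if the arm or the gripper's body presses on something with over 40 N, if the wrist force passes 120 N, or if a joint passes its speed limit or range.

### The arm

A 6-joint arm with a two-finger parallel gripper is mounted at the origin on the work surface. World frame = base frame: x ahead of the robot, y to its left, z up, the work surface at z = 0. Lengths are in m, angles in rad, forces in N, time in s.
With the tool pointing down it reaches from about 0.4 to 0.825 m from the base axis. Payload 7 kg.
Tool frame: the origin (TCP) lies between the finger pads; the fingertips stand arm.nose_length ahead of it and the grasp point (between the pads) is the TCP (arm.nose_length is the distance from the TCP to the fingertips, in m); x points along the fingers, z is the direction in which the jaws open and shut, and the axes are right-handed (so a half turn about x gives the same grasp; the last joint's range is limited). The gripper opens to 88 mm and grips with 3 to 60 N. Pads are 19 mm wide; open, the fingers measure 130 mm over their backs; the gripper's body (78 mm by 193 mm) begins 47 mm behind the grasp point.
Start: joints at [1.46, 0.359, 0.012, 0, -1.224, -0.288], TCP at [0.262, 0.622, 0.246] pointing down, gripper open.
Joint ranges: [-3.07, 3.07], [-1.43, 2.12], [-1.02, 1.25], [-3.03, 1.67], [-3.05, -0], [-3.03, 3.03]. Speed limits (rad/s): [2.39, 2.39, 3.01, 3.14, 3.14, 3.14].

### API

Orientations are given as [roll, pitch, yaw] about the fixed x, y, z axes, in that order (R = Rz(yaw) Ry(pitch) Rx(roll)).
In Python, from station import arm, viewer, spotter gives the robot as it stands.
- The arm moves only by the shell command python3 -m handwheel 'ROWS' [FORCE]. ROWS is a JSON object of lists of equal length, an entry for each row: "gripper": the gripper command: -1 is shut, 1 is fully open, values between are in proportion; "travel": the shift along the world's x, y, z each as a share of 500 mm, from -1 to 1, a list of three; "spin": the turn about the world's z as a share of 45 degrees, from -1 to 1. A call has 1 to 20 rows; each row is the pose to reach, as a shift and turn from the pose commanded when the call began; what a row does not reach only later rows make up. A row lasts 1/10 s, in which the tool goes at most 50 mm and 8.59 degrees, less where a joint would pass 70% of its speed; a pose out of reach is approached as far as the arm can. A call with a number of a shift or a turn outside -1 to 1 is refused whole. A call with a gripper value outside its range is refused whole. The fingers move at their own pace and stop on an object; FORCE is the grip in N (left out, the last holds). Time passes only in rows, so rows that repeat a pose let the fingers close. It gives the time, the measured TCP pose, the force and the opening at its end, in the units of the state.
- arm.get_state(): the state, without advancing time (a new reading comes with each control period).
- viewer.grab_frame(name): name is "scene" or "side" or "wrist"; returns a dict with "pixels" (400x640x3 uint8, blue, green, red), "fx", "fy", "cx", "cy" (pixels), "eye" and "attitude" of the camera in the world. Camera axes: x right, y down, z forward; pixel columns grow to the right and rows downward; lengths in m; the calibration is good to about 2 mm. The wrist camera is an equidistant fisheye: a pixel r from the principal point sees the ray r / f radians off the axis. A picture is of the moment at which its call begins. There is no depth.
- arm.job_done(): hands the job in, once; it reports no verdict.
Trained networks look in the newest picture that a camera, given by its name, has taken for a name from the list of things; names that differ only in an ending like _2 or _b are one class to them, and where a whole thing is asked for, a point or a joint stands for the part that bears it (a point fixed in the world has none). Each returns a list of dicts, best first, with "conf" (0 to 1); they miss things now and then, are a little off and sometimes report something else, mostly with a low value. They report only what shows in the picture. A call takes as long as a camera call.
- spotter.spot_in(camera, label): "rect" ([left, top, right, bottom] in pixels, round what is visible of it).
- spotter.tip_of(camera, label): "at" ([column, row] in pixels: a listed point, or the origin of a listed thing).
The state is a dict: "t": time; "q": joint angles; "qd": joint speeds; "joint_efforts": joint torques, N m; "eef_pos": TCP position; "ee_rot": TCP orientation; "force": force on the tool from outside, world axes, zero at the start; "moment": the same for the moment, N m; "width": finger opening in m.
Only numpy, scipy, OpenCV 4.12 (cv2) and the standard library are available. Lean on these libraries where they do the work, as an engineer would, in place of code of your own. Each camera call takes 0.05 s, during which the arm holds its last target.

## Working session

There is one attempt and no reset: what is moved stays moved. The work goes in short steps, Python scripts to look and compute and a shell command to move; the robot and the scene stay as the last step left them, time stands still between calls to the robot, and variables do not carry over. Pictures are saved under pics/ and viewed, and the job is handed in when it is done.

```bash
ls; mkdir -p pics; cat > h.py <<'E'
import numpy as np, cv2
from station import arm, viewer, spotter
E
python3 - <<'E'
from h import *
s=arm.get_state(); print(s, arm.nose_length)
for c in ["scene","side","wrist"]:
    f=viewer.grab_frame(c); cv2.imwrite(f"pics/a_{c}.png",f["pixels"])
    print(c,{k:v for k,v in f.items() if k!="pixels"})
    for l in ["clip","clip_grip","clip_bore","groove","drive","mat"]:
        print(l,spotter.spot_in(c,l)[:2] if l in("clip","drive","mat") else "",spotter.tip_of(c,l)[:2])
E
```

```text
pics
{'t': 0.0, 'q': array([ 1.46008749e+00,  3.59395806e-01,  1.10320834e-02, -3.67678132e-04,
       -1.22409254e+00, -2.88144618e-01]), 'qd': array([ 5.90629468e-04,  8.63395118e-04,  8.08577504e-05, -1.51102571e-03,
       -5.17058247e-04,  1.37666134e-03]), 'joint_efforts': array([ 7.34117912e-04, -5.82710373e+01,  2.93064415e+01,  6.99800581e+00,
        6.95346709e-03, -1.59070282e-04]), 'eef_pos': array([0.26195392, 0.62158454, 0.24460208]), 'ee_rot': array([ 0.08288287,  1.56910078, -1.88689213]), 'force': array([-0.88465788,  0.14851423,  0.06291615]), 'moment': array([ 0.00078535, -0.00352413, -0.03966481]), 'width': 0.08745848738614324} 0.019
scene {'fx': 400.39909826387816, 'fy': 400.39909826387816, 'cx': 321.34351306669794, 'cy': 197.34628989372956, 'eye': array([1.12147558, 0.08047344, 1.03182003]), 'attitude': array([-2.58166297, -0.00578452,  1.70847141])}
clip [{'rect': [377.8, 201.7, 393.5, 231.2], 'conf': 0.55}] [{'at': [382.9, 221.7], 'conf': 0.46}]
clip_grip  [{'at': [391.0, 211.0], 'conf': 0.67}]
clip_bore  [{'at': [385.6, 223.4], 'conf': 0.72}, {'at': [195.7, 
[... 524 characters left out ...]
])}
clip [{'rect': [287.1, 172.8, 302.3, 182.4], 'conf': 0.62}] [{'at': [300.0, 181.0], 'conf': 0.5}]
clip_grip  [{'at': [293.9, 176.1], 'conf': 0.54}]
clip_bore  [{'at': [303.6, 181.5], 'conf': 0.62}]
groove  [{'at': [367.6, 228.2], 'conf': 0.62}]
drive [{'rect': [328.4, 204.4, 407.2, 269.9], 'conf': 0.92}] [{'at': [364.4, 239.9], 'conf': 0.61}]
mat [] [{'at': [295.1, 178.3], 'conf': 0.85}]
wrist {'fx': 309.70691628693146, 'fy': 309.70691628693146, 'cx': 317.5848970373626, 'cy': 201.41249632847232, 'eye': array([0.33386387, 0.59176646, 0.38500285]), 'attitude': array([ 2.84770504e+00, -1.89104494e-04, -1.97047820e+00])}
clip [] []
clip_grip  []
clip_bore  []
groove  []
drive [] []
mat [] []
```

```bash
cat > h.py <<'E'
import numpy as np, cv2
from scipy.spatial.transform import Rotation as Rn
from scipy.optimize import least_squares
from station import arm, viewer, spotter
def ray(f,uv,wrist=False):
    x=(uv[0]-f["cx"])/f["fx"]; y=(uv[1]-f["cy"])/f["fy"]
    if wrist:
        r=np.hypot(x,y); d=np.array([x/r*np.sin(r),y/r*np.sin(r),np.cos(r)]) if r>1e-9 else np.array([0,0,1.])
    else: d=np.array([x,y,1.]); d/=np.linalg.norm(d)
    return Rn.from_euler("xyz",f["attitude"]).as_matrix()@d
def onz(f,uv,z,wrist=False):
    d=ray(f,uv,wrist); return f["eye"]+d*(z-f["eye"][2])/d[2]
def proj(f,p,wrist=False):
    c=Rn.from_euler("xyz",f["attitude"]).as_matrix().T@(np.asarray(p)-f["eye"])
    if wrist:
        th=np.arctan2(np.hypot(c[0],c[1]),c[2]); ph=np.arctan2(c[1],c[0]); u=np.array([np.cos(ph),np.sin(ph)])*th
    else: u=c[:2]/c[2]
    return np.array([f["cx"]+f["fx"]*u[0],f["cy"]+f["fy"]*u[1]])
def tri(obs):
    A=np.zeros((3,3));b=np.zeros(3)
    for f,uv,w in obs:
        d=ray(f,uv,w);M=np.eye(3)-np.outer(d,d);A+=M;b+=M@f["eye"]
    return np.linalg.solve(A,b)
def crop(f,name,r,k):
    x0,y0,x1,y1=r; cv2.imwrite(name,cv2.resize(f["pixels"][y0:y1,x0:x1],None,fx=k,fy=k,interpolation=cv2.INTER_CUBIC))
E
python3 - <<'E'
from h import *
a=viewer.grab_frame("scene"); b=viewer.grab_frame("side")
print("clip grip z.036", onz(a,(391,211),.03), onz(b,(293.9,176.1),.03))
print("bore",onz(a,(385.6,223.4),.0065),onz(b,(303.6,181.5),.0065), onz(a,(195.7,143.1),.0065))
print("groove",onz(a,(256.1,197.7),.0625),onz(b,(367.6,228.2),.0625))
crop(a,"pics/b_scene.png",(180,110,440,290),3)
crop(b,"pics/b_side.png",(220,120,480,300),3)
E
```

```text
clip grip z.036 [0.51642724 0.20605147 0.03      ] [0.52585181 0.20788161 0.03      ]
bore [0.54624325 0.19533861 0.0065    ] [0.55035168 0.17872921 0.0065    ] [ 0.33334941 -0.44070478  0.0065    ]
groove [ 0.54621547 -0.18145688  0.0625    ] [ 0.53619793 -0.18116043  0.0625    ]
```

View pics/a_scene.png

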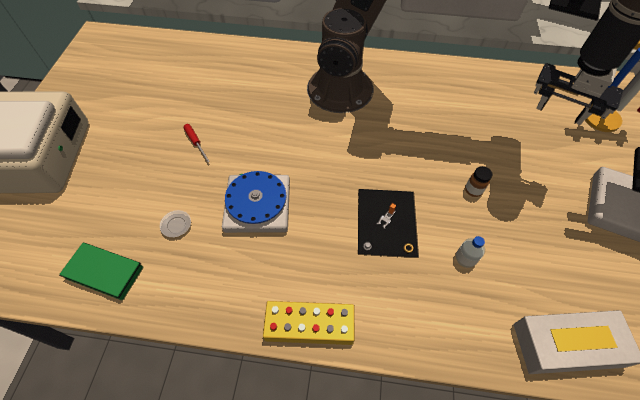

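View pics/b_scene.png

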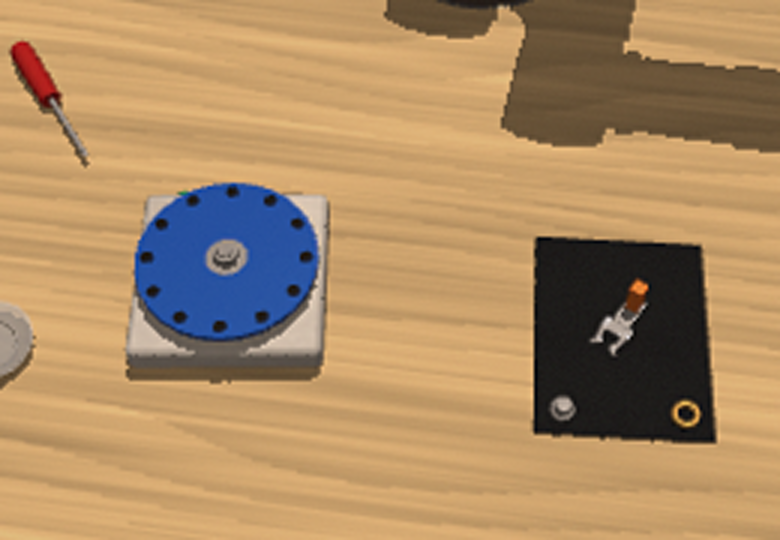

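View pics/b_side.png

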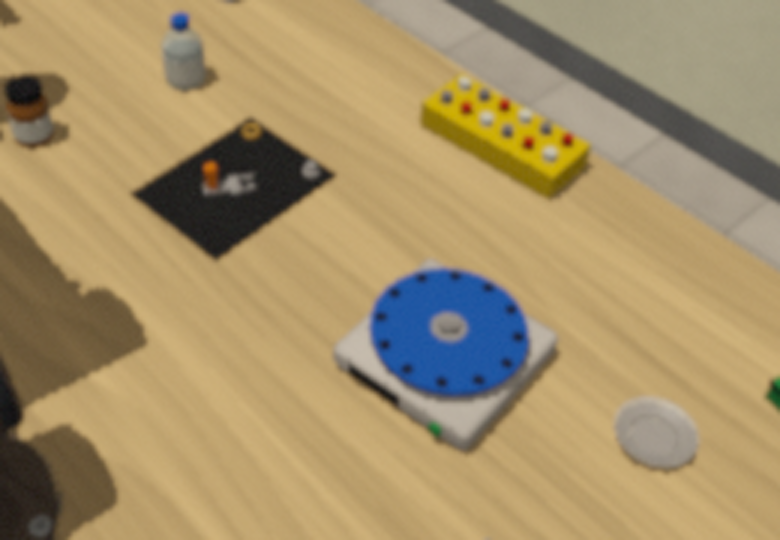

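```bash
python3 -c "
from h import *
s=arm.get_state(); print(Rn.from_euler('xyz',s['ee_rot']).as_matrix().round(3))"
python3 -m handwheel '{"gripper":[1,1,1,1,1,1,1,1,1,1,1,1],"travel":[[0.04,-0.07,0],[0.08,-0.14,0],[0.13,-0.22,0],[0.17,-0.28,0],[0.21,-0.35,0],[0.25,-0.42,0],[0.29,-0.49,0],[0.33,-0.56,0],[0.37,-0.63,0],[0.41,-0.70,0],[0.44,-0.77,0],[0.44,-0.77,0]],"spin":[0,0,0,0,0,0,0,0,0,0,0,0]}'
python3 - <<'E'
from h import *
s=arm.get_state();print(s['eef_pos'],s['q'].round(3)); print(Rn.from_euler('xyz',s['ee_rot']).as_matrix().round(3))
f=viewer.grab_frame("wrist"); cv2.imwrite("pics/c_wrist.png",f["pixels"])
print(f["eye"],f["attitude"])
for l in ["clip_grip","clip_bore","clip"]:
    r=spotter.tip_of("wrist",l)[:2]; print(l,r,spotter.spot_in("wrist",l)[:1] if l=="clip" else "")
    for o in r: print(onz(f,o["at"],{"clip_grip":.03,"clip_bore":.0065,"clip":.004}[l],True))
E
```

```text
[[ 0.     0.922 -0.388]
 [ 0.    -0.388 -0.922]
 [-1.     0.    -0.   ]]
t: 2.8
eef_pos: [0.4831, 0.2336, 0.2458]
ee_rot: [0.631, 1.57, -1.342]
force: [-0.5, 0.4, 0.6]
width: 0.0877
[0.48311088 0.23363253 0.24577291] [ 0.816  0.131 -0.293  0.    -1.148  0.352]
[[ 0.     0.92  -0.392]
 [-0.    -0.392 -0.92 ]
 [-1.     0.     0.   ]]
[0.55473483 0.20318585 0.3852022 ] [ 2.84787129e+00 -5.13412235e-04 -1.97400478e+00]
clip_grip [{'at': [327.5, 153.9], 'conf': 0.63}] 
[0.50404481 0.21216981 0.03      ]
clip_bore [{'at': [332.8, 117.3], 'conf': 0.95}] 
[0.53980418 0.18934385 0.0065    ]
clip [{'at': [333.9, 114.3], 'conf': 0.79}] [{'rect': [320.4, 103.6, 344.5, 162.1], 'conf': 0.63}]
[0.54259957 0.18658297 0.004     ]
```

View pics/c_wrist.png

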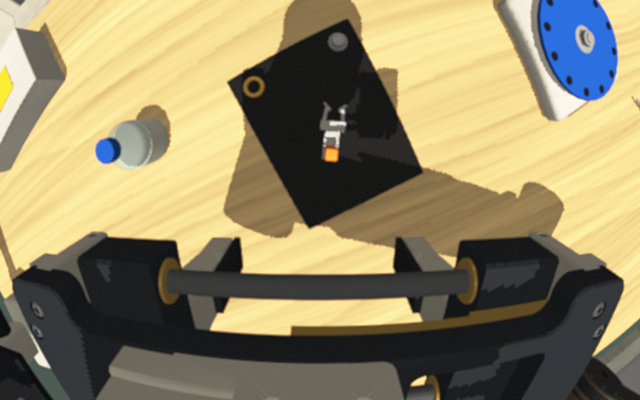

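```bash

python3 -m handwheel '{"gripper":[1,1,1,1],"travel":[[0.01,-0.01,-0.08],[0.02,-0.03,-0.16],[0.03,-0.044,-0.25],[0.03,-0.044,-0.25]],"spin":[-0.1,-0.2,-0.2,-0.2]}'
python3 - <<'E'
from h import *
s=arm.get_state();print(s['eef_pos'],s['q'].round(3)); print(Rn.from_euler('xyz',s['ee_rot']).as_matrix().round(3))
f=viewer.grab_frame("wrist"); cv2.imwrite("pics/d_wrist.png",f["pixels"]); crop(f,"pics/d_crop.png",(240,60,400,220),4)
print(f["eye"],f["attitude"])
for l in ["clip_grip","clip_bore","clip"]:
    r=spotter.tip_of("wrist",l)[:2]; print(l,r,spotter.spot_in("wrist",l)[:1] if l=="clip" else "")
    for o in r: print(onz(f,o["at"],{"clip_grip":.03,"clip_bore":.0065,"clip":.004}[l],True))
E
```

```text
t: 3.45
eef_pos: [0.4938, 0.213, 0.1152]
ee_rot: [-0.376, 1.561, -2.504]
force: [-0.4, -0.7, -0.3]
width: 0.0876
[0.49384946 0.21301042 0.11518888] [ 0.771  0.265 -0.453 -0.002 -0.863  0.245]
[[-0.008  0.849 -0.528]
 [-0.006 -0.528 -0.849]
 [-1.    -0.004  0.01 ]]
[0.56109212 0.17274025 0.25430406] [ 2.84398702 -0.009954   -2.12784509]
clip_grip [{'at': [311.9, 201.4], 'conf': 0.57}] 
[0.50380868 0.21086219 0.03      ]
clip_bore [{'at': [307.9, 140.2], 'conf': 0.72}] 
[0.54280236 0.19034229 0.0065    ]
clip [{'at': [309.4, 139.0], 'conf': 0.91}] [{'rect': [294.5, 120.0, 328.8, 216.2], 'conf': 0.74}]
[0.54280168 0.18897388 0.004     ]
```

View pics/d_wrist.png

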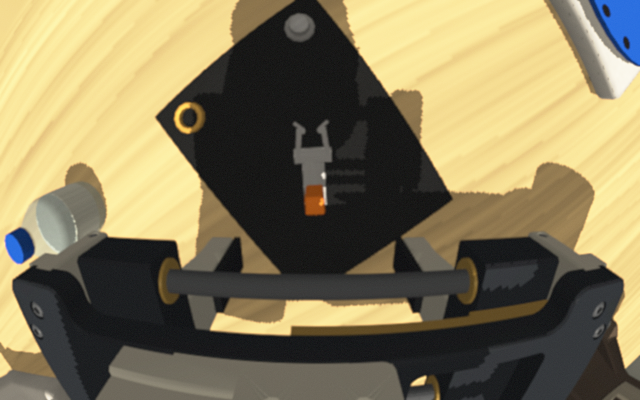

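View pics/d_crop.png

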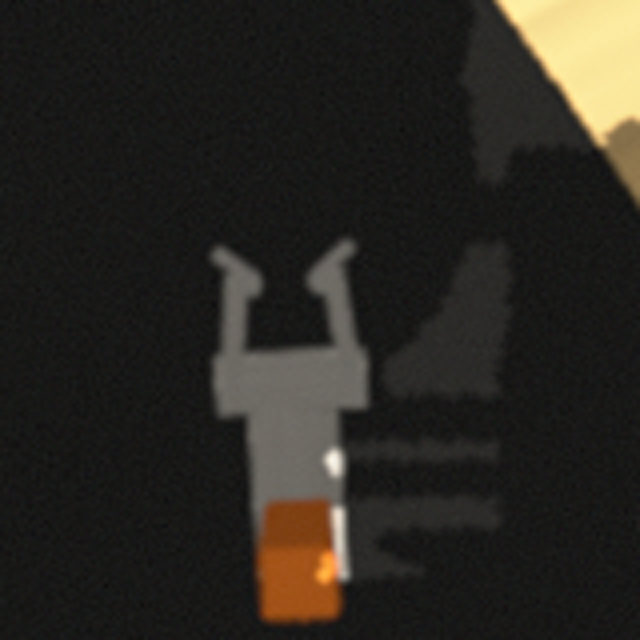

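```bash
python3 - <<'E'
from h import *
f=viewer.grab_frame("wrist")
P=lambda c,z: onz(f,(240+c[0]/4,60+c[1]/4),z,True)
for n,c,z in [("post",(300,582),.046),("nL",(252,282),.009),("nR",(320,282),.009),("yL",(216,354),.009),("yR",(366,350),.009),("tL",(217,252),.009),("tR",(350,244),.009),("bL",(216,412),.009),("bR",(366,408),.009),("ptl",(261,546),.046),("ptr",(338,542),.046),("pbl",(261,620),.046),("pbr",(342,616),.046)]:
    print(n,(P(c,z)*1000).round(1))
d=lambda a,b: np.degrees(np.arctan2(*(P(b,.009)-P(a,.009))[[1,0]]))
print(d((216,354),(366,350))+90,d((217,252),(350,244))+90,d((216,412),(366,408))+90)
m=P((291,352),.009);t=P((284,248),.009);p=P((300,582),.046)
for q in (m,t):print(np.degrees(np.arctan2(*(q-p)[[1,0]])),np.linalg.norm((q-p)[:2]))
R=Rn.from_euler('xyz',arm.get_state()['ee_rot']).as_matrix();print(np.degrees(np.arctan2(R[1,1],R[0,1])),arm.get_state()['eef_pos'])
E
```

```text
post [507.3 213.5  46. ]
nL [557.  194.6   9. ]
nR [549.6 182.8   9. ]
yL [548.3 208.8   9. ]
yR [532.8 182.2   9. ]
tL [566.  197.3   9. ]
tR [553.1 173.6   9. ]
bL [538.1 215.3   9. ]
bR [522.4 188.5   9. ]
ptl [516.8 215.9  46. ]
ptr [510.1 203.6  46. ]
pbl [504.8 223.6  46. ]
pbr [497.6 210.4  46. ]
-30.351146827907584 -28.539996941430644 -30.30780217282097
-28.491906614852653 0.037821002527220995
-28.37224896369162 0.05929691167303348
-31.780191530672184 [0.49806459 0.21649981 0.12289247]
```

```bash

python3 -m handwheel '{"gripper":[1,1,1,1,1,1,1],"travel":[[0.019,-0.007,-0.04],[0.019,-0.007,-0.08],[0.019,-0.007,-0.12],[0.019,-0.007,-0.12],[0.019,-0.007,-0.12],[0.019,-0.007,-0.12],[0.019,-0.007,-0.12]],"spin":[0.05,0.05,0.05,0.05,0.05,0.05,0.05]}'
python3 - <<'E'
from h import *
s=arm.get_state();print(s['eef_pos'],s['t'])
f=viewer.grab_frame("wrist"); crop(f,"pics/e_crop.png",(220,100,420,300),4)
R=Rn.from_euler('xyz',s['ee_rot']).as_matrix();print(R.round(3),np.degrees(np.arctan2(R[1,1],R[0,1])))
for l,z in [("clip_grip",.03),("clip_bore",.0065)]:
    for o in spotter.tip_of("wrist",l)[:1]: print(l,o,onz(f,o["at"],z,True))
print("tcp px",proj(f,s['eef_pos'],True), proj(f,[.5075,.213,.046],True))
E
```

```text
t: 4.45
eef_pos: [0.5073, 0.2122, 0.062]
ee_rot: [2.773, 1.568, 0.686]
force: [-0.4, 0.1, 0.1]
width: 0.0879
[0.50727752 0.21215532 0.06199977] 4.45
[[ 0.002  0.87  -0.494]
 [ 0.002 -0.494 -0.87 ]
 [-1.     0.001 -0.002]] -29.57883244798145
clip_grip {'at': [324.6, 245.9], 'conf': 0.81} [0.50318729 0.20962198 0.03      ]
clip_bore {'at': [323.6, 165.6], 'conf': 0.73} [0.54261442 0.18774616 0.0065    ]
tcp px [317.55778368 268.11909229] [316.10502326 254.59519415]
```

View pics/e_crop.png

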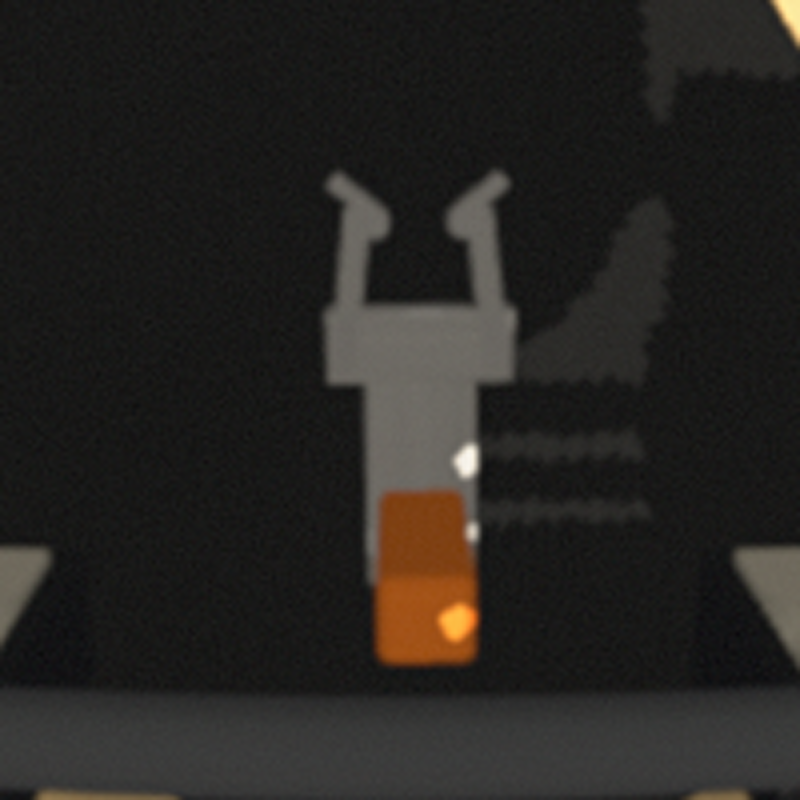

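```bash
python3 - <<'E'
from h import *
f=viewer.grab_frame("wrist"); s=arm.get_state(); print(s['eef_pos'])
crop(f,"pics/f_crop.png",(220,100,420,300),4)
P=lambda c,z: onz(f,(220+c[0]/4,100+c[1]/4),z,True)
p=P((427,620),.046); y=P((421,305),.009); t=P((419,180),.009)
print(p,y,t)
for q in (y,t):print(np.degrees(np.arctan2(*(q-p)[[1,0]])),np.linalg.norm((q-p)[:2]))
d=lambda a,b: np.degrees(np.arctan2(*(P(b,.009)-P(a,.009))[[1,0]]))
print(d((326,310),(515,308))+90,d((335,178),(503,178))+90,d((328,384),(514,382))+90)
E
```

```text
[0.50681333 0.21168992 0.06111153]
[0.50424942 0.2073996  0.046     ] [0.53622086 0.18953111 0.009     ] [0.55370556 0.18005236 0.009     ]
-29.20034077063934 0.03662589790204093
-28.940809462442243 0.05651355125487528
-28.93903545544164 -29.476258207600637 -28.973472943713446
```

View pics/f_crop.png

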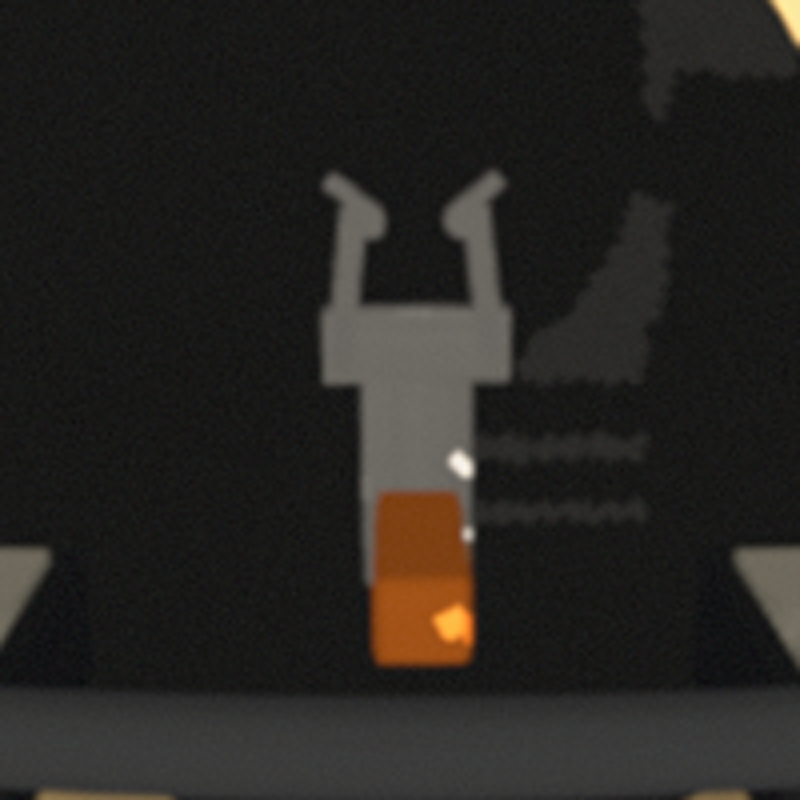

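```bash

python3 -m handwheel '{"gripper":[1,1,1,1,1,1,1,1],"travel":[[-0.006,-0.008,0],[-0.006,-0.008,-0.02],[-0.006,-0.008,-0.04],[-0.006,-0.008,-0.055],[-0.006,-0.008,-0.062],[-0.006,-0.008,-0.062],[-0.006,-0.008,-0.062],[-0.006,-0.008,-0.062]],"spin":[0.01,0.01,0.01,0.01,0.01,0.01,0.01,0.01]}'
python3 - <<'E'
from h import *
f=viewer.grab_frame("wrist"); s=arm.get_state(); print(s['eef_pos'],s['force'])
crop(f,"pics/g_crop.png",(220,100,420,300),4)
E
```

```text
t: 5.45
eef_pos: [0.5038, 0.2077, 0.0298]
ee_rot: [2.721, 1.57, 0.642]
force: [1.1, 0.2, 0.2]
width: 0.0878
[0.50385767 0.20771085 0.02989057] [-0.43454848  0.24504631  0.09939359]
```

View pics/g_crop.png

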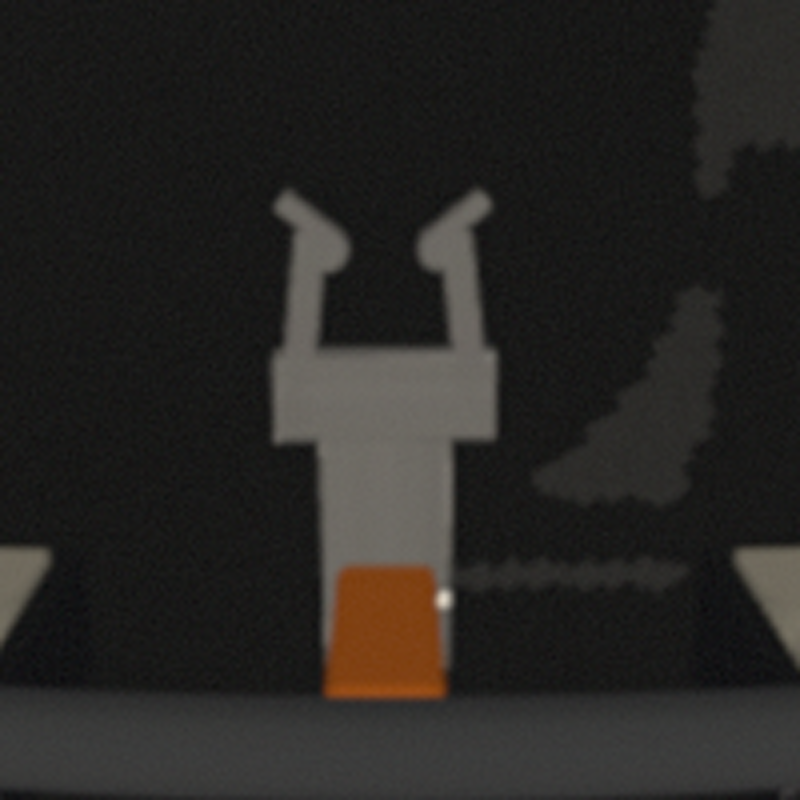

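```bash

python3 -m handwheel '{"gripper":[-1,-1,-1,-1,-1,-1,-1,-1],"travel":[[0,0,0],[0,0,0],[0,0,0],[0,0,0],[0,0,0],[0,0,0],[0,0,0],[0,0,0]],"spin":[0,0,0,0,0,0,0,0]}' 55
python3 - <<'E'
from h import *
f=viewer.grab_frame("wrist"); s=arm.get_state(); print(s['eef_pos'],s['force'],s['width'])
E
python3 -m handwheel '{"gripper":[-1,-1,-1,-1,-1,-1,-1],"travel":[[0,0,0.02],[0,0,0.06],[0,0,0.12],[0,0,0.19],[0,0,0.19],[0,0,0.19],[0,0,0.19]],"spin":[0,0,0,0,0,0,0]}'
python3 - <<'E'
from h import *
f=viewer.grab_frame("wrist"); s=arm.get_state(); print(s['eef_pos'],s['force'],s['width'],s['q'])
R=Rn.from_euler('xyz',s['ee_rot']).as_matrix();print(R.round(3),np.degrees(np.arctan2(R[1,1],R[0,1])))
cv2.imwrite("pics/i_w.png",f["pixels"])
crop(f,"pics/h_crop.png",(220,100,420,300),4)
for l in ["groove","clip_bore","clip_grip"]: print(l,spotter.tip_of("wrist",l)[:2])
E
```

```text
t: 6.3
eef_pos: [0.5036, 0.2075, 0.0296]
ee_rot: [-1.156, 1.571, 3.047]
force: [1.0, -0.0, 0.4]
width: 0.0294
[0.50360623 0.2074934  0.02955136] [ 0.40797497 -0.25783055 -0.15697305] 0.02474638591724076
t: 7.05
eef_pos: [0.503, 0.2071, 0.1241]
ee_rot: [-0.657, 1.57, -2.737]
force: [0.1, -0.3, -1.3]
width: 0.0137
[0.50297421 0.20700343 0.12376839] [ 1.02814663 -1.08491008 -1.69610569] 0.014022404524960064 [ 7.50635867e-01  2.58992502e-01 -4.37680437e-01 -3.32463132e-04
 -8.75808640e-01  3.11352041e-01]
[[-0.001  0.873 -0.487]
 [-0.001 -0.487 -0.873]
 [-1.    -0.001  0.002]] -29.164818852734836
groove []
clip_bore [{'at': [309.7, 170.0], 'conf': 0.75}]
clip_grip [{'at': [314.0, 252.7], 'conf': 0.88}]
```

View pics/h_crop.png

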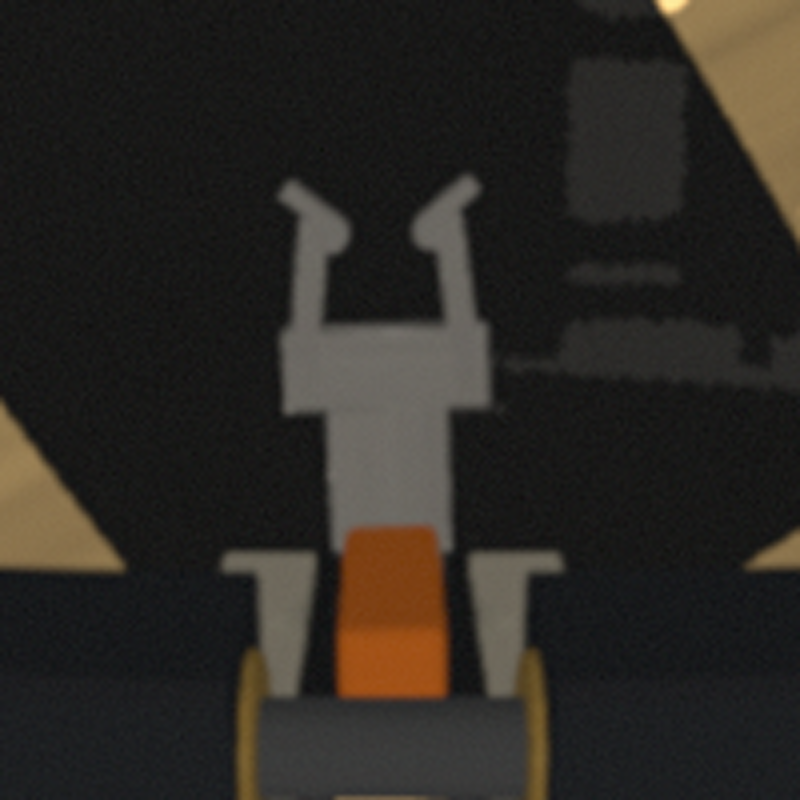

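View pics/i_w.png

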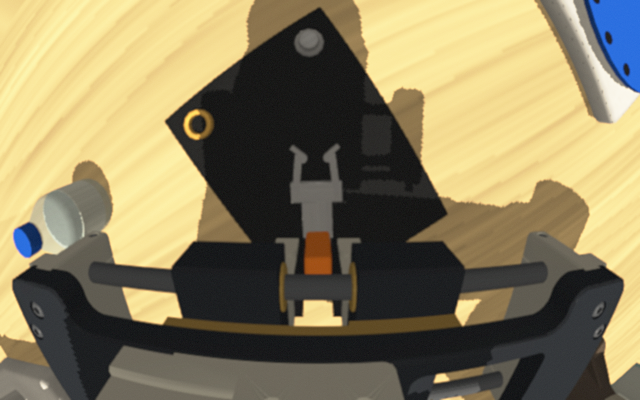

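The fingers were still closing when the lift began, so the post is held about 10 mm too high. I'll set the clip back down and re-grip it at the right height.

```bash

python3 -m handwheel '{"gripper":[-1,-1,-1,-1,-1,-1],"travel":[[0,0,-0.06],[0,0,-0.12],[0,0,-0.155],[0,0,-0.158],[0,0,-0.158],[0,0,-0.158]],"spin":[0,0,0,0,0,0]}'
for i in 1 2 3 ; do :; done
python3 -m handwheel '{"gripper":[-1,-1,-1],"travel":[[0,0,-0.004],[0,0,-0.004],[0,0,-0.004]],"spin":[0,0,0]}'
```

```text
t: 7.85
eef_pos: [0.5036, 0.2075, 0.0454]
ee_rot: [-0.257, 1.57, -2.337]
force: [0.2, -0.2, 0.2]
width: 0.0132
t: 8.15
eef_pos: [0.5037, 0.2076, 0.0438]
ee_rot: [2.866, 1.57, 0.786]
force: [-0.1, -0.3, -0.7]
width: 0.0134
```

```bash

python3 -m handwheel '{"gripper":[-1,-1,-1,-1],"travel":[[0,0,-0.002],[0,0,-0.004],[0,0,-0.004],[0,0,-0.004]],"spin":[0,0,0,0]}'
python3 -m handwheel '{"gripper":[-1,-1,-1],"travel":[[0,0,-0.002],[0,0,-0.002],[0,0,-0.002]],"spin":[0,0,0]}'
python3 -m handwheel '{"gripper":[-1,-1,-1],"travel":[[0,0,-0.002],[0,0,-0.002],[0,0,-0.002]],"spin":[0,0,0]}'
```

```text
t: 8.55
eef_pos: [0.5038, 0.2077, 0.0431]
ee_rot: [2.513, 1.57, 0.434]
force: [-6.5, -0.8, 13.7]
width: 0.0137
t: 8.85
eef_pos: [0.5038, 0.2077, 0.043]
ee_rot: [2.448, 1.569, 0.369]
force: [-9.4, -1.2, 25.0]
width: 0.0135
t: 9.15
eef_pos: [0.5038, 0.2077, 0.043]
ee_rot: [2.415, 1.569, 0.336]
force: [-13.9, -2.3, 35.2]
width: 0.0135
```

```bash

python3 -m handwheel '{"gripper":[-0.4,-0.4,-0.4,-0.4,-0.4,-0.4,-0.4,-0.4,-0.4,-0.4],"travel":[[0,0,0.004],[0,0,0.004],[0,0,0.004],[0,0,0.004],[0,0,0.004],[0,0,-0.01],[0,0,-0.02],[0,0,-0.02],[0,0,-0.02],[0,0,-0.02]],"spin":[0,0,0,0,0,0,0,0,0,0]}'
python3 - <<'E'
from h import *
f=viewer.grab_frame("wrist"); s=arm.get_state(); print(s['eef_pos'],s['force'],s['width'])
crop(f,"pics/j_crop.png",(220,100,420,300),4)
E
```

```text
t: 10.15
eef_pos: [0.5037, 0.2076, 0.0295]
ee_rot: [0.473, 1.571, -1.607]
force: [-0.7, -0.5, -0.2]
width: 0.0262
[0.50371259 0.20757488 0.02964214] [-0.08413815  0.42560503  0.42429305] 0.026407222535250807
```

View pics/j_crop.png

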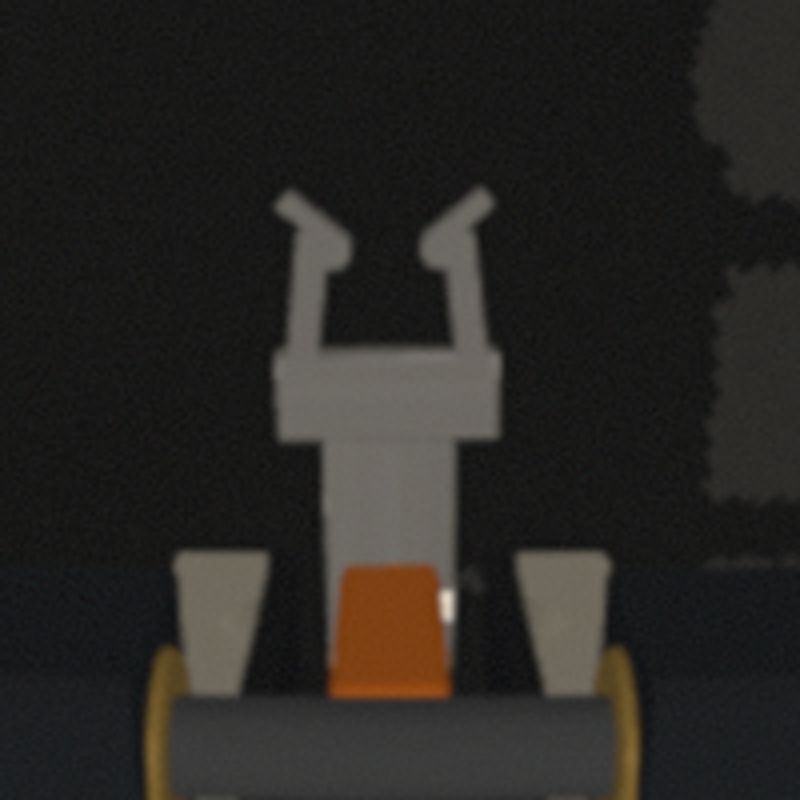

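```bash

python3 -m handwheel '{"gripper":[-1,-1,-1,-1,-1,-1,-1,-1],"travel":[[0,0,0],[0,0,0],[0,0,0],[0,0,0],[0,0,0],[0,0,0],[0,0,0],[0,0,0]],"spin":[0,0,0,0,0,0,0,0]}' 58
python3 -c "
from h import *
s=arm.get_state(); print(s['eef_pos'],s['force'],s['width'])
R=Rn.from_euler('xyz',s['ee_rot']).as_matrix();print(R.round(4))"
```

```text
t: 11.0
eef_pos: [0.5037, 0.2076, 0.0297]
ee_rot: [2.714, 1.571, 0.635]
force: [-1.4, -0.3, 3.8]
width: 0.0139
[0.50370615 0.20757127 0.02972327] [-1.37768513 -0.34423717  3.84490518] 0.013856528181934648
[[ 2.000e-04  8.734e-01 -4.871e-01]
 [ 1.000e-04 -4.871e-01 -8.734e-01]
 [-1.000e+00  1.000e-04 -2.000e-04]]
```

```bash

python3 -m handwheel '{"gripper":[-1,-1,-1,-1,-1,-1,-1,-1,-1,-1,-1,-1,-1,-1],"travel":[[0,0,0.04],[0,0,0.1],[0,0,0.18],[-0.02,-0.08,0.24],[-0.03,-0.16,0.26],[-0.04,-0.25,0.26],[-0.05,-0.34,0.26],[-0.06,-0.43,0.26],[-0.07,-0.52,0.26],[-0.08,-0.61,0.26],[-0.09,-0.68,0.26],[-0.1,-0.7,0.26],[-0.1,-0.7,0.26],[-0.1,-0.7,0.26]],"spin":[0,0,0,0,0,0,0,0,0,0,0,0,0,0]}'
python3 - <<'E'
from h import *
f=viewer.grab_frame("wrist"); s=arm.get_state(); print(s['eef_pos'],s['force'],s['width'],s['q'].round(2))
R=Rn.from_euler('xyz',s['ee_rot']).as_matrix();print(R.round(3),np.degrees(np.arctan2(R[1,1],R[0,1])))
cv2.imwrite("pics/k_w.png",f["pixels"])
crop(f,"pics/k_crop.png",(220,60,420,260),4)
for l,z in [("groove",.0625),("clip_bore",.1)]:
    for o in spotter.tip_of("wrist",l)[:2]: print(l,o,onz(f,o["at"],z,True))
E
```

```text
t: 12.4
eef_pos: [0.4535, -0.1423, 0.1594]
ee_rot: [-1.976, 1.571, 2.227]
force: [0.4, 0.9, -1.2]
width: 0.0137
[ 0.45377366 -0.14187536  0.1594992 ] [ 0.29690423  0.01915977 -0.61532469] 0.013745553802376147 [ 0.11  0.11 -0.54 -0.   -0.93  0.95]
[[ 0.     0.874 -0.487]
 [ 0.    -0.487 -0.874]
 [-1.    -0.    -0.   ]] -29.129521859534258
groove {'at': [314.9, 89.4], 'conf': 0.77} [ 0.53641447 -0.18642124  0.0625    ]
clip_bore {'at': [315.3, 175.7], 'conf': 0.69} [ 0.48503267 -0.15823287  0.1       ]
```

View pics/k_w.png

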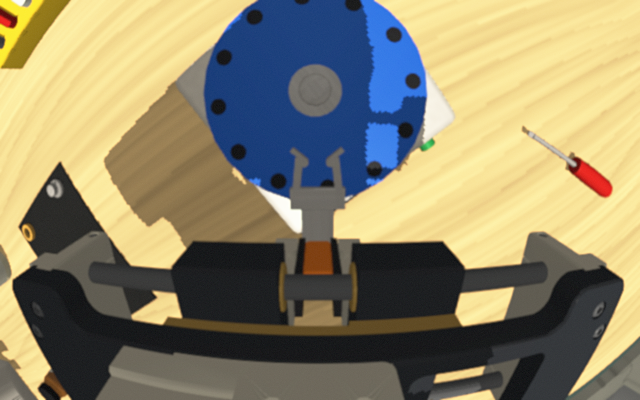

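View pics/k_crop.png

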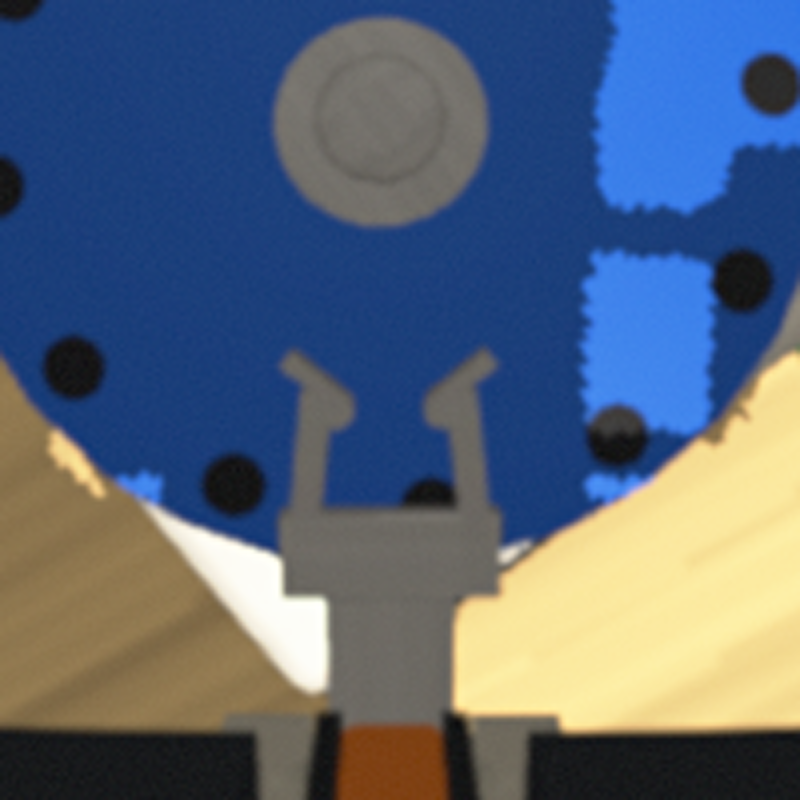

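```bash
python3 - <<'E'
from h import *
f=viewer.grab_frame("wrist"); s=arm.get_state(); t=s['eef_pos'];print(t)
u=np.array([.8736,-.4867]); v=np.array([.4867,.8736])
P=lambda c,z: onz(f,(220+c[0]/4,60+c[1]/4),z,True)
zt=t[2]-.0257+.005
for n,c,z in [("head",(380,119),.073),("hub",(381,122),.062),("yoke",(391,511),zt),("yl",(282,513),zt),("yr",(500,513),zt),("noses",(388,410),zt),("tips",(389,353),zt)]:
    p=P(c,z); d=p[:2]-t[:2]; print(n,p.round(4),"rel fwd %.1f left %.1f"%(d@u*1e3,d@v*1e3))
for c in ("scene","side"):
    g=viewer.grab_frame(c)
    for o in spotter.tip_of(c,"groove")[:2]: print(c,o,onz(g,o["at"],.0625))
    cv2.imwrite(f"pics/k_{c}.png",g["pixels"])
E
```

```text
[ 0.45396165 -0.14159434  0.15956699]
head [ 0.536  -0.1852  0.073 ] rel fwd 92.9 left 1.8
hub [ 0.5361 -0.1854  0.062 ] rel fwd 93.1 left 1.7
yoke [ 0.4862 -0.1597  0.1389] rel fwd 37.0 left -0.1
yl [ 0.4931 -0.1468  0.1389] rel fwd 36.7 left 14.5
yr [ 0.4789 -0.1723  0.1389] rel fwd 36.7 left -14.7
noses [ 0.4983 -0.166   0.1389] rel fwd 50.6 left 0.3
tips [ 0.5049 -0.1698  0.1389] rel fwd 58.2 left 0.2
scene {'at': [252.3, 195.0], 'conf': 0.38} [ 0.53882132 -0.19425422  0.0625    ]
side {'at': [364.9, 226.0], 'conf': 0.61} [ 0.53611454 -0.16871754  0.0625    ]
```

```bash

python3 -m handwheel '{"gripper":[-1,-1,-1,-1,-1,-1],"travel":[[0.023,-0.008,-0.03],[0.023,-0.008,-0.07],[0.023,-0.008,-0.11],[0.023,-0.008,-0.13],[0.023,-0.008,-0.13],[0.023,-0.008,-0.13]],"spin":[0,0,0,0,0,0]}'
python3 - <<'E'
from h import *
f=viewer.grab_frame("wrist"); s=arm.get_state(); print(s['eef_pos'],s['force'])
crop(f,"pics/l_crop.png",(220,60,420,260),4)
g=viewer.grab_frame("side"); crop(g,"pics/l_side.png",(310,170,430,260),6)
E
```

```text
t: 13.4
eef_pos: [0.4655, -0.1465, 0.0951]
ee_rot: [1.383, 1.57, -0.697]
force: [-0.4, -0.0, -0.8]
width: 0.0138
[ 0.46578734 -0.14646285  0.09538612] [-0.42575883  0.45544956 -0.67690635]
```

View pics/l_crop.png

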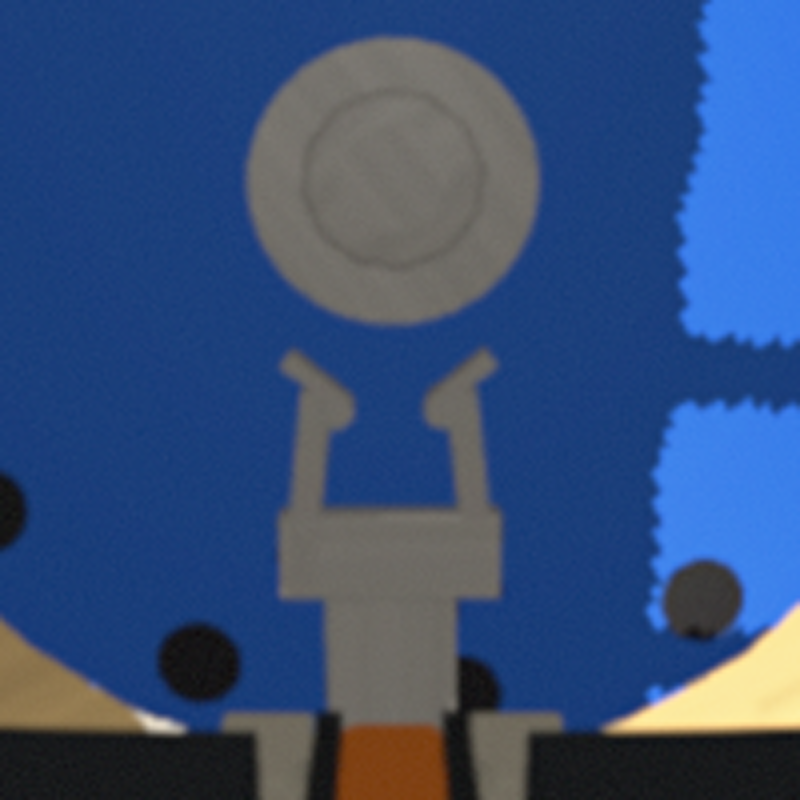

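View pics/l_side.png

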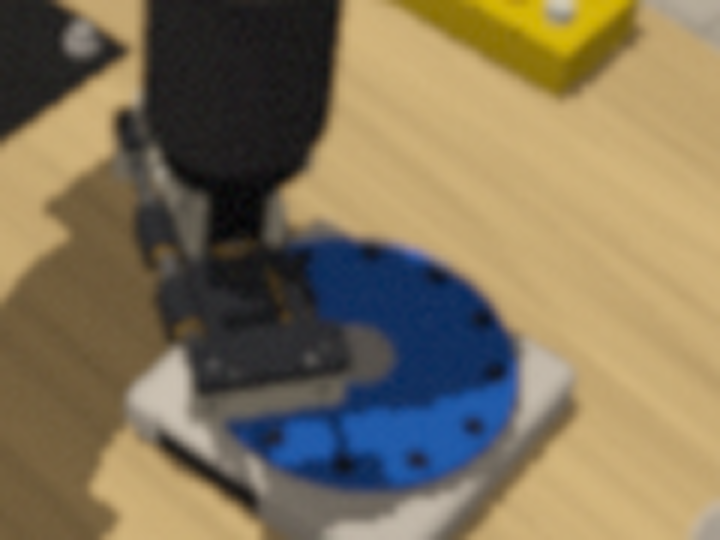

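```bash

python3 - <<'E'
from h import *
f=viewer.grab_frame("wrist"); s=arm.get_state(); t=s['eef_pos'];print(t)
u=np.array([.8736,-.4867]); v=np.array([.4867,.8736])
P=lambda c,z: onz(f,(220+c[0]/4,60+c[1]/4),z,True)
zt=t[2]-.0257+.005
for n,c,z in [("head",(394,178),.073),("hub",(393,181),.062),("yoke",(390,511),zt),("yl",(280,513),zt),("yr",(500,513),zt),("noses",(389,408),zt),("tips",(389,353),zt)]:
    p=P(c,z); d=p[:2]-t[:2]; print(n,p.round(4),"rel fwd %.1f left %.1f"%(d@u*1e3,d@v*1e3))
E
python3 -m handwheel '{"gripper":[-1,-1,-1,-1],"travel":[[0,-0.001,-0.008],[0,-0.001,-0.013],[0,-0.001,-0.013],[0,-0.001,-0.013]],"spin":[0,0,0,0]}'
python3 -m handwheel '{"gripper":[-1,-1,-1],"travel":[[0,0,-0.002],[0,0,-0.004],[0,0,-0.004]],"spin":[0,0,0]}'
python3 -m handwheel '{"gripper":[-1,-1,-1],"travel":[[0,0,-0.001],[0,0,-0.002],[0,0,-0.002]],"spin":[0,0,0]}'
```

```text
[ 0.46580042 -0.14644524  0.09551144]
head [ 0.5363 -0.1863  0.073 ] rel fwd 81.0 left -0.5
hub [ 0.5362 -0.1862  0.062 ] rel fwd 80.8 left -0.4
yoke [ 0.4982 -0.1645  0.0748] rel fwd 37.1 left 0.0
yl [ 0.5052 -0.1515  0.0748] rel fwd 36.8 left 14.7
yr [ 0.4908 -0.1772  0.0748] rel fwd 36.8 left -14.7
noses [ 0.5104 -0.1711  0.0748] rel fwd 51.0 left 0.1
tips [ 0.5168 -0.1747  0.0748] rel fwd 58.3 left 0.1
t: 13.95
eef_pos: [0.4651, -0.147, 0.088]
ee_rot: [-0.908, 1.571, -2.987]
force: [-0.3, 0.0, -1.0]
width: 0.0136
t: 14.25
eef_pos: [0.4652, -0.147, 0.0862]
ee_rot: [1.395, 1.571, -0.685]
force: [-2.0, -0.0, 4.8]
width: 0.0139
t: 14.55
eef_pos: [0.4652, -0.147, 0.0852]
ee_rot: [1.707, 1.571, -0.372]
force: [-2.6, 0.4, 5.8]
width: 0.0137
```

```bash

python3 -m handwheel '{"gripper":[-1,-1,-1],"travel":[[0,0,-0.001],[0,0,-0.0024],[0,0,-0.0024]],"spin":[0,0,0]}'
python3 -m handwheel '{"gripper":[-1,-1,-1,-1,-1,-1],"travel":[[0.003,-0.0016,0],[0.006,-0.0033,0],[0.009,-0.005,0],[0.012,-0.0067,0],[0.014,-0.0078,0],[0.014,-0.0078,0]],"spin":[0,0,0,0,0,0]}'
python3 - <<'E'
from h import *
f=viewer.grab_frame("wrist"); s=arm.get_state(); print(s['eef_pos'],s['force'],s['moment'])
crop(f,"pics/m_crop.png",(220,60,420,260),4)
E
```

```text
t: 14.85
eef_pos: [0.4651, -0.147, 0.0841]
ee_rot: [1.35, 1.571, -0.73]
force: [-3.1, 1.3, 7.3]
width: 0.0137
t: 15.45
eef_pos: [0.4716, -0.1509, 0.0839]
ee_rot: [-1.128, 1.57, 3.075]
force: [-3.2, 1.7, 7.0]
width: 0.0135
[ 0.47153421 -0.15089472  0.08392983] [-4.33451906  1.2771794   6.8800589 ] [0.64374995 1.36503574 0.09337071]
```

View pics/m_crop.png

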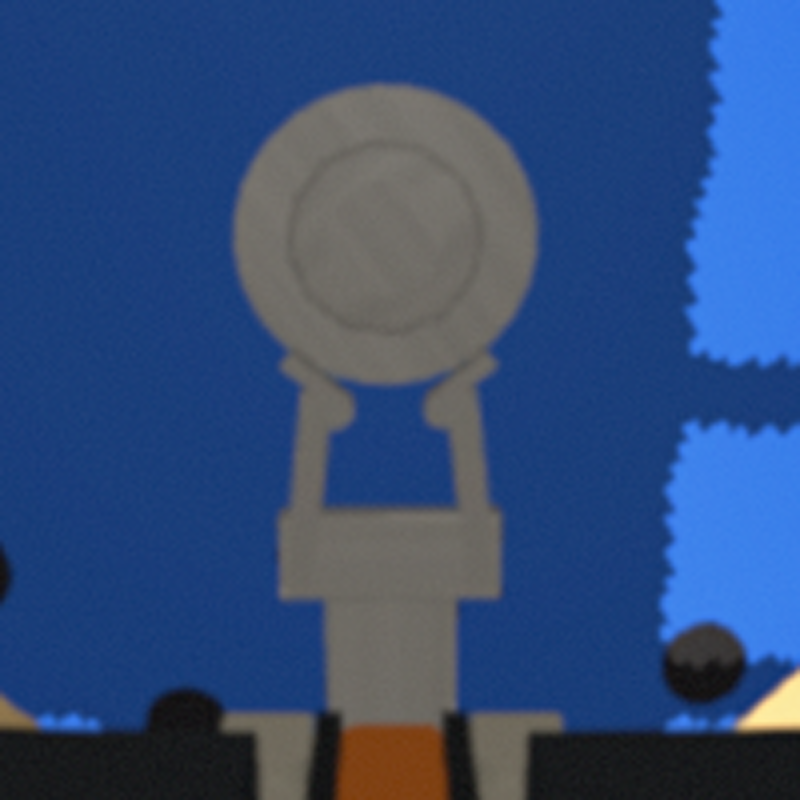

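```bash

python3 -m handwheel '{"gripper":[-1,-1,-1,-1,-1,-1],"travel":[[0.003,-0.0016,0],[0.006,-0.003,0],[0.009,-0.0047,0],[0.012,-0.0064,0],[0.014,-0.0074,0],[0.014,-0.0074,0]],"spin":[0,0,0,0,0,0]}'
python3 - <<'E'
from h import *
f=viewer.grab_frame("wrist"); s=arm.get_state(); print(s['eef_pos'],s['force'],s['moment'])
crop(f,"pics/n_crop.png",(220,60,420,260),4)
E
```

```text
t: 16.1
eef_pos: [0.4785, -0.1546, 0.0839]
ee_rot: [-1.102, 1.57, 3.101]
force: [-3.6, 2.2, 6.9]
width: 0.0136
[ 0.47849448 -0.1545986   0.08392112] [-3.68267987  1.43076313  8.35460416] [ 0.53003772  1.40957899 -0.06879972]
```

View pics/n_crop.png

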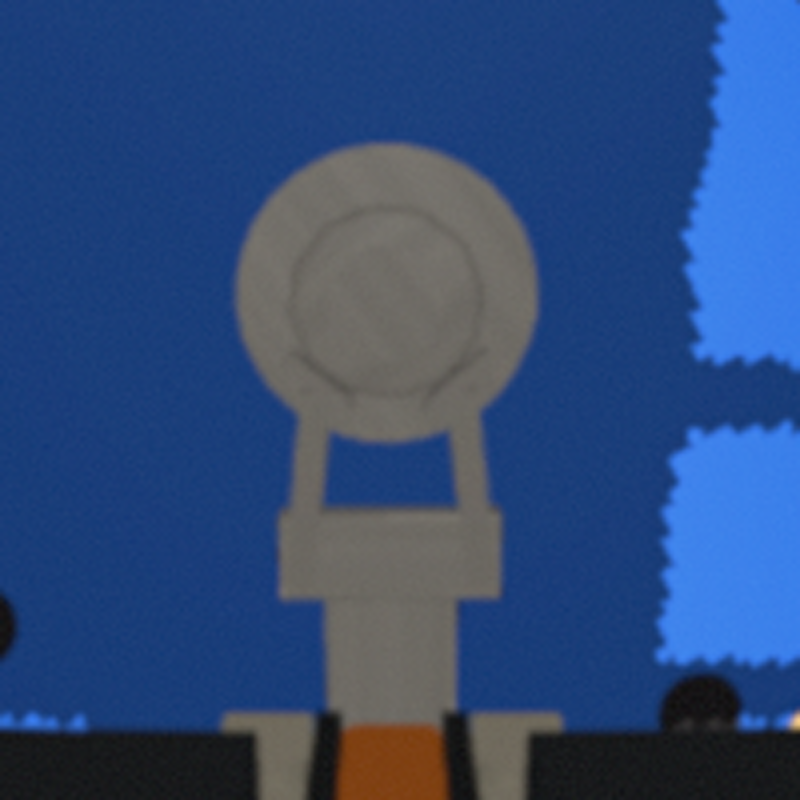

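```bash

python3 -m handwheel '{"gripper":[-1,-1,-1,-1,-1,-1],"travel":[[0.003,-0.0016,0],[0.006,-0.003,0],[0.009,-0.0047,0],[0.012,-0.0064,0],[0.014,-0.0076,0],[0.014,-0.0076,0]],"spin":[0,0,0,0,0,0]}'
python3 -m handwheel '{"gripper":[-1,-1],"travel":[[0.0017,-0.001,0],[0.0035,-0.002,0]],"spin":[0,0]}'
python3 -m handwheel '{"gripper":[-1,-1],"travel":[[0.0017,-0.001,0],[0.0017,-0.001,0]],"spin":[0,0]}'
python3 - <<'E'
from h import *
f=viewer.grab_frame("wrist"); s=arm.get_state(); print(s['eef_pos'],s['force'],s['moment'])
crop(f,"pics/o_crop.png",(220,60,420,260),4)
E
```

```text
t: 16.75
eef_pos: [0.4856, -0.1584, 0.0839]
ee_rot: [-1.123, 1.57, 3.081]
force: [-3.4, 2.3, 6.6]
width: 0.0137
t: 16.95
eef_pos: [0.4864, -0.159, 0.0837]
ee_rot: [-1.313, 1.568, 2.89]
force: [-7.9, 6.2, 9.3]
width: 0.0136
t: 17.15
eef_pos: [0.4865, -0.1592, 0.0834]
ee_rot: [-1.334, 1.567, 2.87]
force: [-8.5, 6.9, 9.5]
width: 0.0136
[ 0.48649155 -0.15923997  0.08338413] [-7.70213425  6.65560859  9.0063654 ] [2.50825092 2.71052161 0.13955814]
```

View pics/o_crop.png

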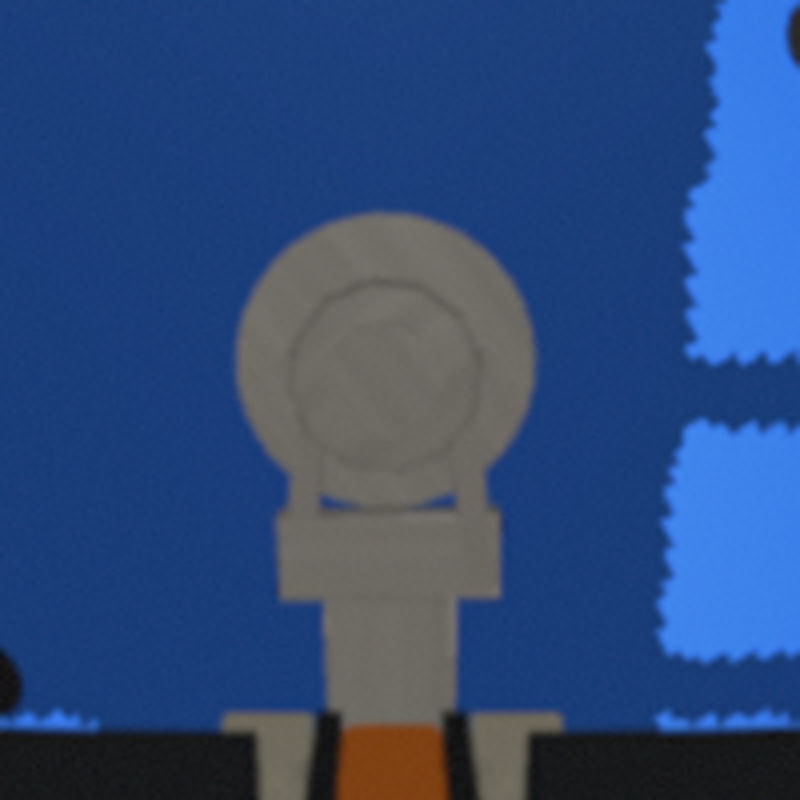

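```bash

python3 -m handwheel '{"gripper":[-1,-1,-1],"travel":[[0.0009,-0.0005,0.0005],[0.0017,-0.001,0.001],[0.0017,-0.001,0.001]],"spin":[0,0,0]}'
python3 -m handwheel '{"gripper":[-1,-1],"travel":[[0.0009,-0.0005,0],[0.0017,-0.001,0]],"spin":[0,0]}'
python3 -c "
from h import *
s=arm.get_state(); print(s['eef_pos'],s['force'],s['moment'])"
```

```text
t: 17.5
eef_pos: [0.4866, -0.1595, 0.0835]
ee_rot: [-1.335, 1.565, 2.868]
force: [-8.1, 8.9, 7.6]
width: 0.0136
t: 17.7
eef_pos: [0.4869, -0.1599, 0.0834]
ee_rot: [-1.318, 1.564, 2.885]
force: [-12.0, 10.0, 8.5]
width: 0.0137
[ 0.48687789 -0.15987628  0.08339129] [-12.03413425   9.97636191   8.52031779] [3.68493011 3.79577435 0.23064139]
```

```bash

python3 -m handwheel '{"gripper":[-1,-1],"travel":[[0.0009,0.0002,0.0006],[0.0009,0.0002,0.0006]],"spin":[0,0]}'
python3 -m handwheel '{"gripper":[-1,-1],"travel":[[0.0009,-0.0004,0],[0.0009,-0.0004,0]],"spin":[0,0]}'
```

```text
t: 17.9
eef_pos: [0.487, -0.1599, 0.0834]
ee_rot: [-1.287, 1.564, 2.916]
force: [-11.7, 8.5, 7.0]
width: 0.0137
t: 18.1
eef_pos: [0.4871, -0.16, 0.0834]
ee_rot: [-1.279, 1.563, 2.923]
force: [-10.6, 9.8, 6.8]
width: 0.0135
```

```bash

python3 -m handwheel '{"gripper":[-1,-1],"travel":[[0.0009,-0.0002,0],[0.0009,-0.0002,0]],"spin":[0,0]}'
python3 -m handwheel '{"gripper":[-1,-1],"travel":[[0.0009,-0.0003,0],[0.0009,-0.0003,0]],"spin":[0,0]}'
python3 - <<'E'
from h import *
f=viewer.grab_frame("wrist"); s=arm.get_state(); print(s['eef_pos'],s['force'],s['moment'])
crop(f,"pics/p_crop.png",(220,60,420,260),4)
E
```

```text
t: 18.3
eef_pos: [0.4874, -0.1602, 0.0833]
ee_rot: [-1.27, 1.563, 2.933]
force: [-11.6, 8.5, 7.9]
width: 0.0136
t: 18.5
eef_pos: [0.4876, -0.1603, 0.0833]
ee_rot: [-1.269, 1.562, 2.933]
force: [-12.2, 9.9, 9.1]
width: 0.0137
[ 0.4876109  -0.16030056  0.08326437] [-12.31456487   9.15149945   7.60609573] [3.49506976 4.31056992 0.15853986]
```

View pics/p_crop.png

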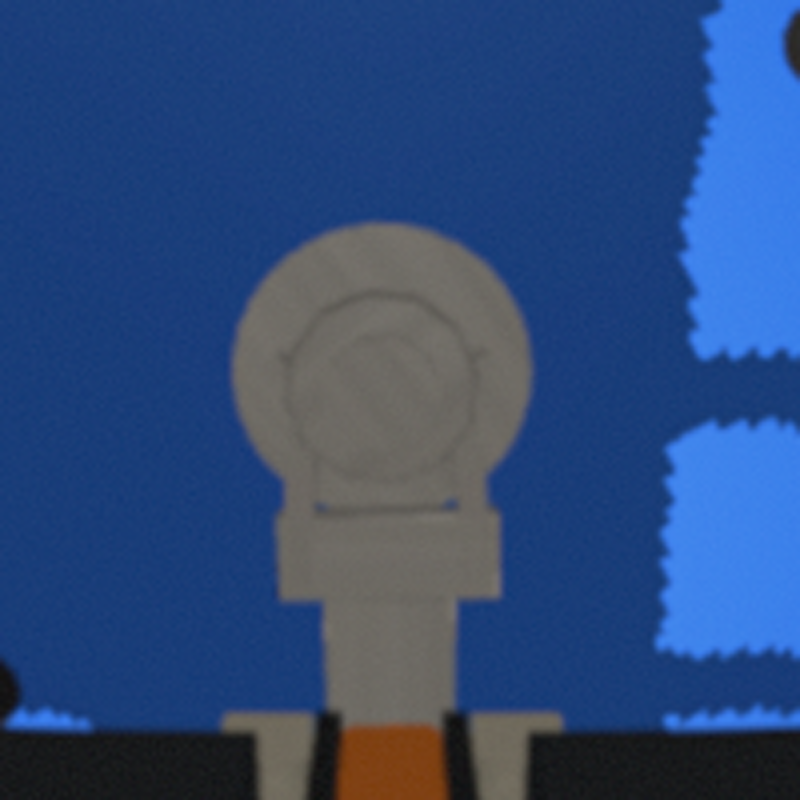

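```bash

python3 -m handwheel '{"gripper":[-1,-1,-1],"travel":[[0.0010,0.0008,0.0004],[0.0018,0.0014,0.0008],[0.0018,0.0014,0.0008]],"spin":[0,0,0]}'
python3 -m handwheel '{"gripper":[-1,-1],"travel":[[0.0012,0.0,0],[0.0012,0.0,0]],"spin":[0,0]}'
python3 - <<'E'
from h import *
f=viewer.grab_frame("wrist"); s=arm.get_state(); print(s['eef_pos'],s['force'],s['moment'])
crop(f,"pics/q_crop.png",(220,60,420,260),4)
E
```

```text
t: 18.85
eef_pos: [0.4883, -0.1599, 0.0836]
ee_rot: [-1.221, 1.562, 2.981]
force: [-13.2, 7.4, 8.2]
width: 0.0138
t: 19.05
eef_pos: [0.4888, -0.1599, 0.0835]
ee_rot: [-1.215, 1.562, 2.987]
force: [-12.6, 7.5, 6.8]
width: 0.0136
[ 0.48879722 -0.15993102  0.08352204] [-11.78761491   6.3624267    8.01836145] [ 2.48008401  4.37764809 -0.01063984]
```

View pics/q_crop.png

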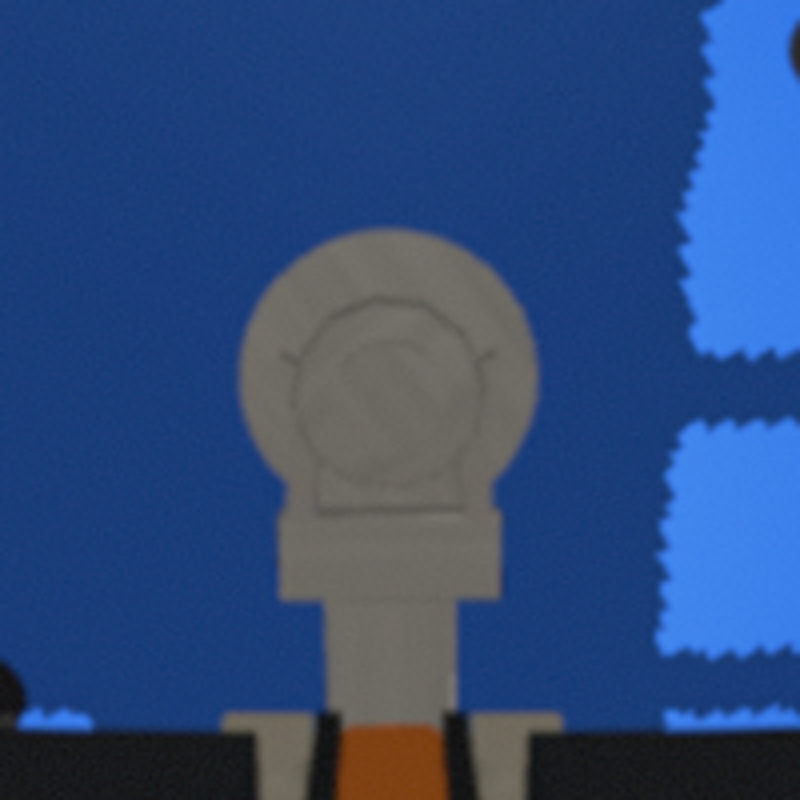

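```bash

python3 -m handwheel '{"gripper":[-1,-1],"travel":[[0.0012,-0.0005,0],[0.0012,-0.0005,0]],"spin":[0,0]}'
python3 -m handwheel '{"gripper":[-1,-1],"travel":[[0.0012,-0.0005,0],[0.0012,-0.0005,0]],"spin":[0,0]}'
python3 -m handwheel '{"gripper":[-1,-1],"travel":[[0.0012,-0.0005,0],[0.0012,-0.0005,0]],"spin":[0,0]}'
```

```text
t: 19.3
eef_pos: [0.4897, -0.1603, 0.0836]
ee_rot: [-1.205, 1.562, 2.997]
force: [-11.2, 6.0, 7.9]
width: 0.0137
t: 19.5
eef_pos: [0.491, -0.1608, 0.0839]
ee_rot: [-1.178, 1.564, 3.025]
force: [-10.2, 4.9, 9.8]
width: 0.0138
t: 19.7
eef_pos: [0.4926, -0.1613, 0.0843]
ee_rot: [-1.125, 1.565, 3.078]
force: [-7.8, 2.2, 6.9]
width: 0.0138
```

```bash

python3 -m handwheel '{"gripper":[-1,-1],"travel":[[0.0007,-0.0008,-0.0012],[0.0007,-0.0008,-0.0012]],"spin":[0,0]}'
python3 -m handwheel '{"gripper":[-1,-1],"travel":[[0.0012,-0.0007,-0.0006],[0.0012,-0.0007,-0.0006]],"spin":[0,0]}'
python3 -c "
from h import *
s=arm.get_state(); p=s['eef_pos']; u=np.array([.8736,-.4867]);v=np.array([.4867,.8736]);d=np.array([.5363,-.1863])-p[:2];print(p,'remain',(d@u-.044)*1e3,'left',d@v*1e3,'F',s['force'][:2]@u,s['force'][:2]@v,s['force'][2])
"
```

```text
t: 19.9
eef_pos: [0.494, -0.1619, 0.0841]
ee_rot: [-1.038, 1.568, -3.119]
force: [-6.0, -0.2, 6.9]
width: 0.0137
t: 20.1
eef_pos: [0.4953, -0.1624, 0.084]
ee_rot: [-0.918, 1.569, -2.998]
force: [-4.7, -2.1, 5.4]
width: 0.0135
[ 0.4952695  -0.16242199  0.08402323] remain 3.4656725410035087 left -0.8902867556196338 F -3.065083232748104 -4.089148716804646 5.434210965309806
```

```bash

python3 -m handwheel '{"gripper":[-1,-1],"travel":[[0.0013,-0.0019,0],[0.0013,-0.0019,0]],"spin":[0,0]}'
python3 -m handwheel '{"gripper":[-1,-1],"travel":[[0.0014,-0.0016,0],[0.0014,-0.0016,0]],"spin":[0,0]}'
python3 - <<'E'
from h import *
f=viewer.grab_frame("wrist"); crop(f,"pics/r_crop.png",(220,60,420,260),4)
s=arm.get_state(); p=s['eef_pos']; u=np.array([.8736,-.4867]);v=np.array([.4867,.8736]);d=np.array([.5363,-.1863])-p[:2];print(p,'remain',(d@u-.044)*1e3,'left',d@v*1e3,'F',s['force'][:2]@u,s['force'][:2]@v,s['force'][2])
E
```

```text
t: 20.3
eef_pos: [0.4966, -0.1634, 0.0843]
ee_rot: [-0.58, 1.57, -2.66]
force: [-2.1, -1.4, 5.1]
width: 0.0138
t: 20.5
eef_pos: [0.4973, -0.1641, 0.0843]
ee_rot: [-0.714, 1.57, -2.794]
force: [-3.9, -1.3, 6.2]
width: 0.0138
[ 0.49731265 -0.16409804  0.08431848] remain 0.8650375670756355 left -0.4204893876738063 F -3.123346199582924 -1.9540036520621396 6.760029105278444
```

View pics/r_crop.png

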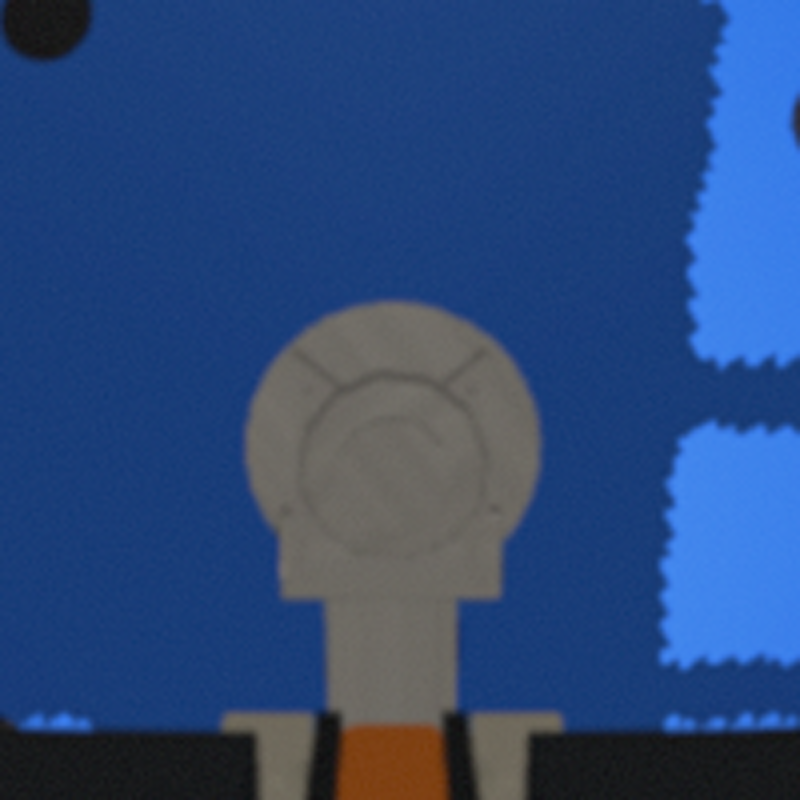

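```bash

python3 -m handwheel '{"gripper":[-1,-1],"travel":[[0.0006,-0.0012,0],[0.0006,-0.0012,0]],"spin":[0,0]}'
python3 -m handwheel '{"gripper":[-1,-1],"travel":[[0.0009,-0.0007,0],[0.0009,-0.0007,0]],"spin":[0,0]}'
python3 -m handwheel '{"gripper":[-1,-1],"travel":[[0.0009,-0.0006,0],[0.0009,-0.0006,0]],"spin":[0,0]}'
cat > st.py <<'E'
from h import *
s=arm.get_state(); p=s['eef_pos']; u=np.array([.8736,-.4867]);v=np.array([.4867,.8736]);d=np.array([.5363,-.1863])-p[:2];print(p,'remain',(d@u-.044)*1e3,'left',d@v*1e3,'F',s['force'][:2]@u,s['force'][:2]@v,s['force'][2])
E
python3 st.py
```

```text
t: 20.75
eef_pos: [0.4976, -0.1644, 0.0843]
ee_rot: [-1.074, 1.57, 3.129]
force: [-3.5, 2.3, 7.6]
width: 0.0134
t: 20.95
eef_pos: [0.4979, -0.1647, 0.0842]
ee_rot: [-1.185, 1.57, 3.019]
force: [-3.1, 1.9, 6.7]
width: 0.014
t: 21.15
eef_pos: [0.4981, -0.1648, 0.0842]
ee_rot: [-1.273, 1.569, 2.931]
force: [-4.9, 2.4, 7.3]
width: 0.014
[ 0.49811323 -0.16483794  0.08418357] remain -0.19445718775874116 left -0.16375539207295975 F -5.47345597944354 -0.2557352152041503 7.329471041346844
```

```bash

python3 -m handwheel '{"gripper":[-1,-1],"travel":[[0.0012,-0.0006,0],[0.0012,-0.0006,0]],"spin":[0,0]}'
python3 -m handwheel '{"gripper":[-1,-1],"travel":[[0.0012,-0.0006,0],[0.0012,-0.0006,0]],"spin":[0,0]}'
python3 -m handwheel '{"gripper":[-1,-1],"travel":[[0.0012,-0.0006,0],[0.0012,-0.0006,0]],"spin":[0,0]}'
python3 st.py
```

```text
t: 21.35
eef_pos: [0.4982, -0.165, 0.0841]
ee_rot: [-1.306, 1.568, 2.898]
force: [-7.2, 5.9, 8.9]
width: 0.0136
t: 21.55
eef_pos: [0.4983, -0.1651, 0.084]
ee_rot: [-1.317, 1.567, 2.886]
force: [-7.8, 6.1, 10.6]
width: 0.0137
t: 21.75
eef_pos: [0.4983, -0.1652, 0.084]
ee_rot: [-1.33, 1.566, 2.873]
force: [-10.5, 8.4, 13.1]
width: 0.0136
[ 0.49829176 -0.16517391  0.08395736] remain -0.5139368853291915 left 0.04285495449324666 F -13.286443740701067 2.1829768257920246 13.097021098009014
```

```bash

python3 -m handwheel '{"gripper":[-1,-1,-1],"travel":[[-0.0015,0.0008,0],[-0.003,0.0015,0.001],[-0.003,0.0015,0.002]],"spin":[0,0,0]}'
python3 st.py
python3 -m handwheel '{"gripper":[-0.5,-0.5,-0.5,-0.5,-0.5,-0.5,-0.5,-0.5],"travel":[[0,0,0],[0,0,0],[0,0,0],[0,0,0],[0,0,0],[0,0,0],[0,0,0],[0,0,0]],"spin":[0,0,0,0,0,0,0,0]}'
python3 - <<'E'
from h import *
f=viewer.grab_frame("wrist"); crop(f,"pics/s_crop.png",(220,60,420,260),4)
print(arm.get_state()['force'])
E
```

```text
t: 22.05
eef_pos: [0.4982, -0.165, 0.0848]
ee_rot: [-1.292, 1.569, 2.911]
force: [-4.2, 2.6, 0.9]
width: 0.0138
[ 0.49822155 -0.16495029  0.08475376] remain -0.343762139602119 left -0.11832755505891633 F -4.927717921146832 0.25637884529342336 0.8783706298090739
t: 22.85
eef_pos: [0.4993, -0.1652, 0.0852]
ee_rot: [-0.66, 1.571, -2.739]
force: [-0.3, 0.7, -0.7]
width: 0.0218
[ 0.70186113 -0.54498624 -0.35351866]
```

View pics/s_crop.png

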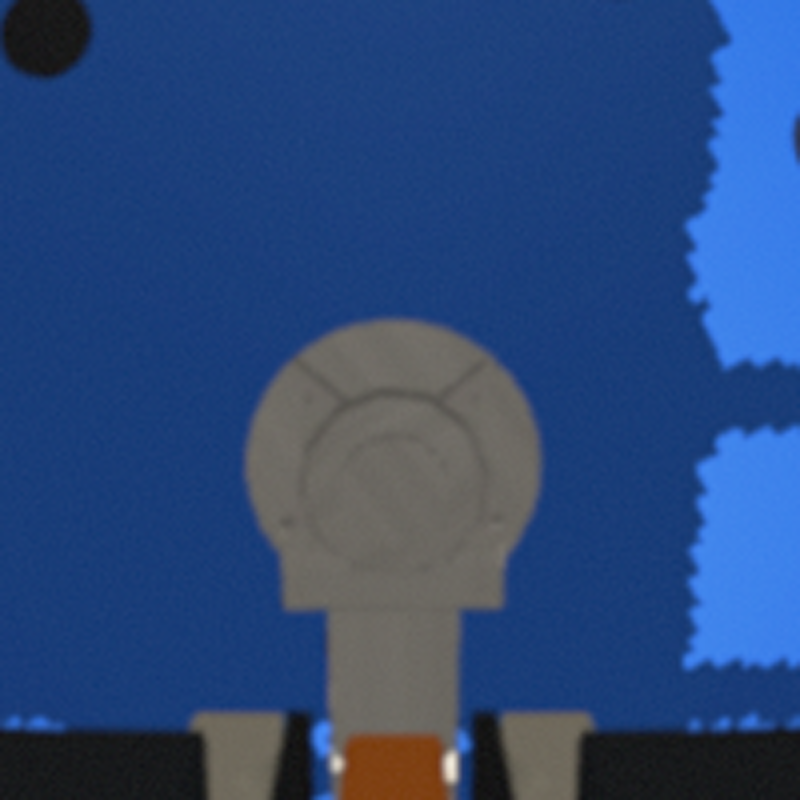

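```bash

python3 -m handwheel '{"gripper":[-0.3,-0.3,-0.3,-0.3,-0.3,-0.3,-0.3,-0.3],"travel":[[0,0,0],[0,0,0],[0,0,0.02],[0,0,0.06],[0,0,0.12],[0,0,0.2],[-0.05,0.03,0.2],[-0.05,0.03,0.2]],"spin":[0,0,0,0,0,0,0,0]}'
python3 - <<'E'
from h import *
f=viewer.grab_frame("wrist"); cv2.imwrite("pics/t_w.png",f["pixels"]); crop(f,"pics/t_crop.png",(220,60,420,260),4)
for l,z in [("groove",.0625),("clip_bore",.0625),("clip_grip",.086)]:
    for o in spotter.tip_of("wrist",l)[:1]: print(l,o,onz(f,o["at"],z,True))
s=arm.get_state();print(s['eef_pos'],s['force'],s['width'],s['t'])
E
```

```text
t: 23.7
eef_pos: [0.4728, -0.1494, 0.1871]
ee_rot: [2.449, 1.568, 0.369]
force: [-0.1, -0.1, -0.2]
width: 0.0304
groove {'at': [320.2, 117.5], 'conf': 0.96} [ 0.53464963 -0.18632384  0.0625    ]
clip_bore {'at': [318.8, 118.4], 'conf': 0.56} [ 0.5345537  -0.18491892  0.0625    ]
clip_grip {'at': [317.0, 172.1], 'conf': 0.96} [ 0.49878711 -0.1632649   0.086     ]
[ 0.47459116 -0.15030724  0.18536121] [ 0.38790444 -0.41604717  0.39275384] 0.030574030979903216 23.9
```

View pics/t_w.png

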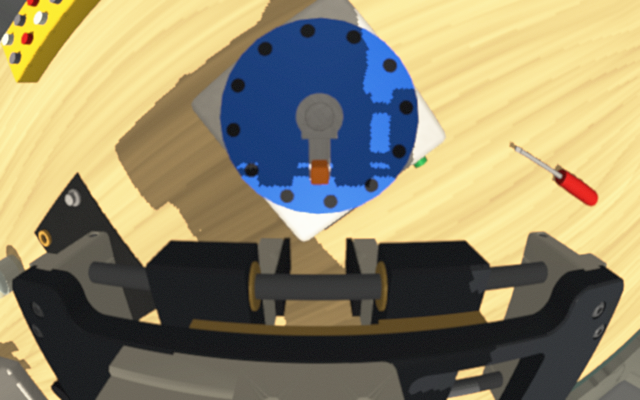

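View pics/t_crop.png

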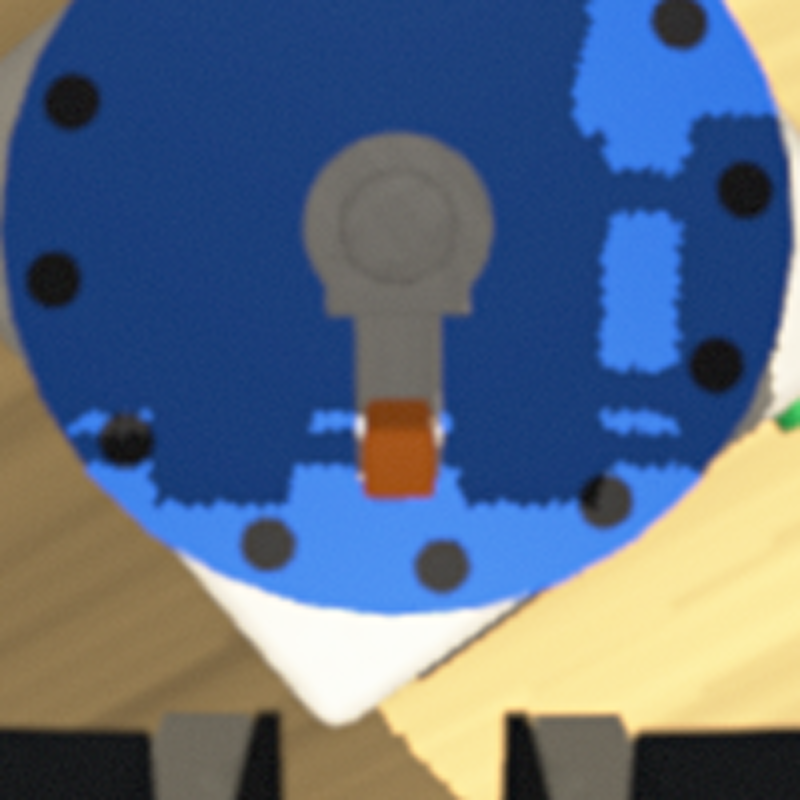

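```bash
python3 - <<'E'
from h import *
f=viewer.grab_frame("wrist"); crop(f,"pics/u_crop.png",(220,60,420,260),4)
s=arm.get_state();print(s['eef_pos'],s['force'],s['t'],np.abs(s['qd']).max())
E
```

```text
[ 0.47457852 -0.15034194  0.1850721 ] [-0.55270412 -0.11002887  0.56646593] 23.95 0.010027317696204338
```

View pics/u_crop.png

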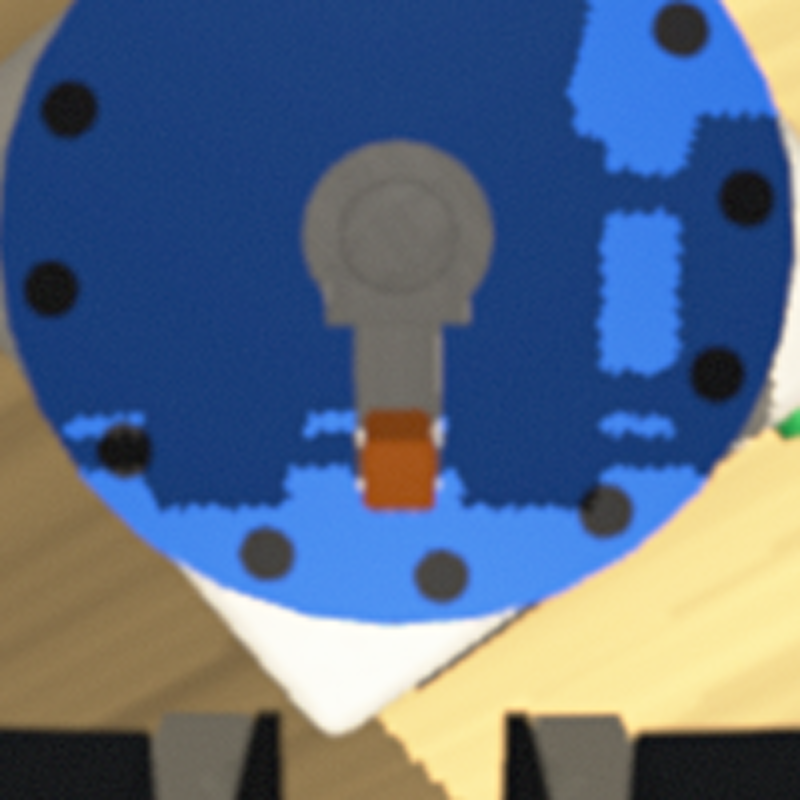

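```bash
python3 - <<'E'
from h import *
f=viewer.grab_frame("wrist"); s=arm.get_state();t=s['eef_pos']
P=lambda c,z: onz(f,(220+c[0]/4,60+c[1]/4),z,True)
h=P((399,236),.073)
for n,c,z in [("post",(400,475),.102),("yokeback",(399,323),.065)]:
    p=P(c,z); print(n,p,np.linalg.norm((h-p)[:2])*1e3, np.degrees(np.arctan2(*(h-p)[[1,0]])))
print(h)
E
```

```text
post [ 0.49806981 -0.16557903  0.102     ] 42.929096587736574 -29.170171151617982
yokeback [ 0.51934244 -0.17753244  0.065     ] 18.528323307841234 -28.95667391771834
[ 0.53555447 -0.18650289  0.073     ]
```

```bash
python3 - <<'E'
from h import *
g=viewer.grab_frame("scene"); crop(g,"pics/v.png",(180,110,440,290),3)
print(arm.job_done(), arm.get_state()['t'])
E
```

```text
the job is handed in; nothing more can be done
the job is handed in; nothing more can be done
```

View pics/v.png

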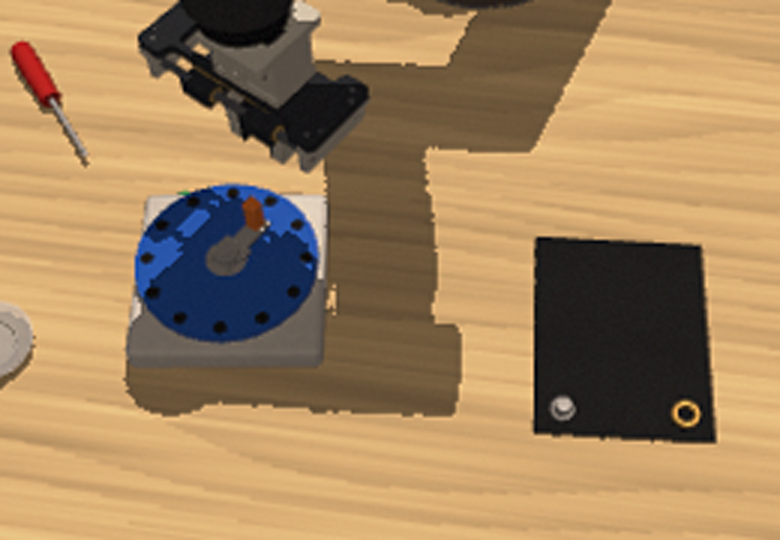

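The clip is snapped home around the spindle's groove, released, and the job is handed in at about 24 s. No verdict was reported.

- **Grip:** My first lift started while the fingers were still closing, so the post was held about 13 mm too high. I set the clip back on the mat (about 35 N of wrist force pressing it onto the mat) and re-gripped at the right height.
- **Fitting:** I held the platter about 3.5–4.5 mm down and slid the clip under the head. The push peaked near 15 N, dropped as the arms closed behind the neck, then rose to about 13 N with the clip no longer moving, so it was against the stop. No wrist reading showed more than about 19 N in total at the mixer. The readings are at the ends of moves only, so brief peaks in between were not seen.
- **After release:** The clip sits straight on the spindle.
  - By camera, the post is 42.9 mm from the spindle axis against a nominal 44 mm. The stop face allows at most about 0.4 mm of overrun, so most of that difference is probably calibration error; even taken at face value it is within the 2 mm tolerance.
  - The trained networks placed the bore and groove 1.4 mm apart.
- **Not measured:** I did not check the clip's height against the head or the platter's final depth directly.
- **Other objects:** The nut, spacer, screwdriver and dish look unmoved in the last scene picture. The jar and bottle were outside that picture; the arm passed well above the bench and never came near them at low height.

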